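Load the camshaft of a wooden automaton and press on its end cap

ROBOT

A 7-joint arm with a two-finger parallel gripper is mounted at the origin on the work surface. World frame = base frame: x ahead of the robot, y to its left, z up, the work surface at z = 0. Lengths are in m, angles in rad, forces in N, time in s.
With the tool pointing down it reaches from about 0.4 to 0.85 m from the base axis. Payload 10.4 kg.
Tool frame: the origin (TCP) lies midway between the tips of the shut fingers; the grasp point (between the pads) lies 19 mm behind it; x points along the fingers, z is the direction in which the jaws open and shut, and the axes are right-handed (so a half turn about x gives the same grasp; the last joint's range is limited). The gripper opens to 87 mm and grips with 3 to 60 N. Pads are 19 mm wide; open, the fingers measure 117 mm over their backs; the gripper's body (75 mm by 190 mm) begins 51 mm behind the grasp point.
Start: joints at [1.107, 0.332, -0.065, 1.46, 0.022, 1.35, -0.088], TCP at [0.267, -0.565, 0.223] pointing down, gripper open.
Joint ranges: [-2.6, 2.6], [-0.5, 2.12], [-1.47, 1.34], [0.16, 2.42], [-1.27, 4.41], [0.06, 2.06], [-2.6, 2.6]. Speed limits (rad/s): [2.22, 2.22, 2.79, 2.79, 3.14, 3.14, 3.14].

INTERFACE

Orientations are given as a unit quaternion [x, y, z, w].
In Python, from bench import read_state, camera, camera_params, close_job gives the robot as it stands.
- The arm moves only by the tool arm_command, never from a script. Its argument "targets" is a list of rows, each a list of 7 numbers: the closure in counts, from 0 (fully open) to 255 (shut), then the shift along the tool's x, y, z in mm, then the turn, a rotation vector about the tool's x, y, z in rad. A call has 1 to 10 rows; each row is the pose to reach, as a shift and turn from the pose commanded when the call began, along the tool's axes at that moment; what a row does not reach only later rows make up. A row lasts 1/10 s, in which the tool goes at most 50 mm and 8.59 degrees, less where a joint would pass 70% of its speed; a pose out of reach is approached as far as the arm can. A call with a gripper value outside its range is refused whole. The fingers move at their own pace and stop on an object; "newtons" is the grip in N (left out, the last holds). Time passes only in rows, so rows that repeat a pose let the fingers close. It gives the time, the measured TCP pose, the force and the opening at its end, in the units of the state.
- read_state(): the state, without advancing time (a new reading comes with each control period).
- camera(name): name is "scene" or "top" or "wrist"; returns the picture (420x560x3 uint8, red, green, blue); there is no depth.
- camera_params(name): a dict with "intrinsics" (3x3 intrinsics, pixels), "dist" ([k1, k2, p1, p2, k3] as OpenCV has them; the pictures are not rectified), "xyz" and "orientation" of the camera in the world; the wrist camera has in their place "mount" (4x4, takes a point from camera to tool coordinates, whose origin is the TCP and whose axes are the tool frame's). Camera axes: x right, y down, z forward; pixel columns grow to the right and rows downward; lengths in m; the calibration is good to about 2 mm. A picture is of the moment at which its call begins: read the wrist's pose just before it. camera_params takes no time and is no camera call.
- close_job(): hands the job in, once; it reports no verdict.
The state is a dict: "time": time; "joint_positions": joint angles; "joint_vel": joint speeds; "joint_torque": joint torques, N m; "ee_pos": TCP position; "eef_rot": TCP orientation; "ft_force": force on the tool from outside, world axes, zero at the start; "torque": the same for the moment, N m; "width": finger opening in m.
Only numpy, scipy, OpenCV 4.12 (cv2) and the standard library are available. Lean on these libraries where they do the work, as an engineer would, in place of code of your own. Each camera call takes 0.05 s, during which the arm holds its last target.

TASK

Build up the camshaft: thread the red cam onto the horizontal spindle, then the blue cam, then the yellow end cap. With the cap push the stack along until the brass collar is home on its rubber stop, press it there with about 15 N for a second (never over 25 N), and ease off before letting go so that all stays closed up. Leave the green spare cam and everything else on the table alone.

Things in the scene. Friction and masses are not known exactly. Their poses are not given: they have to be found in the camera images.
- camframe: Fixed brown bearing block, 50 x 30 x 112 mm, on a base board, crank behind. Origin: on the table under the block's middle; z up. A steel spindle, 10 mm diameter, sticks out along this frame's -y at x = 0, z = 95 mm; it stays put when pushed. Its stick-out differs: the tip lies between y = -101 and -117 mm (last 6 mm tapered to 6 mm). A black rubber stop on it faces the tip, 80 mm behind it.
- collar (a joint): Brass collar, 26 mm diameter, 10 mm thick, sliding on the spindle between rubber stop and tip with 4 N drag; stays where left. Value: metres from home; 0 = touching the stop, growing towards the tip; starts 4 to 12 mm out. At home its front face is 70 mm behind the tip. The rubber is hard: it gives less than 0.5 mm at 15 N, so home is felt, not seen.
- cam_red_center (a point): Centre of the red wooden cam: upright block 36 mm (its x) by 24 mm thick (its y) by 44 mm tall, one round nose 16 mm wide, 8 mm high on top. Point 22 mm above its flat foot. A 13 mm through hole runs along its y, 6 mm above this point. About 50 g. Stands on the table; let go on the spindle it hangs foot down.
- cam_blue_center (a point): Centre of the blue wooden cam: the same block (36 x 24 x 44 mm), with a flat nose 26 mm wide and 6 mm high on top. Point 22 mm above its foot, 13 mm through hole along its y axis 6 mm above this point. 50 g.
- endcap_center (a point): Centre of the yellow end cap's block: 32 mm (its x) by 32 mm long (its y) by 40 mm tall. Point 20 mm above its flat foot. A blind 13 mm hole, 26 mm deep, opens in its +y face, 4 mm above this point; a round boss stands out 10 mm from its -y face. About 50 g. Stands on the table, hole facing roughly +y.
- cam_green_center (a point): Centre of the green spare cam with two small bumps on top, same block as the others; not to be used.
- paint_jar: Blue paint jar, 56 mm diameter, 75 mm tall; bystander. Origin under its centre.
- water_bottle: Turquoise water flask, 68 mm diameter, 190 mm tall; bystander. Origin under its centre.
- brush_cup: White cup, 72 mm diameter, 90 mm tall; bystander. Origin under its centre.
- tape_roll: Cardboard ring lying flat, 90 mm diameter, 24 mm high; bystander. Origin under its centre.
- glue_stick: Orange glue stick standing, 24 mm diameter, 85 mm tall; bystander. Origin under its centre.
- paintbrush: Paintbrush lying on the table; bystander. Origin under its middle.
- sanding_block: Cork sanding block, 90 x 50 x 30 mm; bystander. Origin under its centre.
Mind the look-alikes: they are no part of the job. There is more than one size of the part that bears cam_blue_center; the job needs the largest.

How it is judged:
By the outcome, as a careful person would: the job done as asked, in the order asked, and still so for the second after the job is handed in, with the robot touching nothing.
It also fails if it takes over 70 s, if anything falls off the work surface, if the arm or the gripper's body presses on something with over 40 N, if the wrist force passes 120 N, or if a joint passes its speed limit or range.

## Working session

There is one attempt and no reset: what is moved stays moved. The work goes in short steps, Python scripts to look and compute and a tool call to move; the robot and the scene stay as the last step left them, time stands still between calls to the robot, and variables do not carry over. Pictures are saved under pics/ and viewed, and the job is handed in when it is done.

Besides the shell and the picture viewer there is one more tool, called after ">>>" as name(argument=value, ...) on one line, values as JSON. arm_command: Moves the arm, as the interface text tells. Its arguments: {"type":"object","properties":{"targets":{"type":"array"},"newtons":{"type":"number"}},"required":["targets"]}

```bash
ls; mkdir -p pics; python3 - <<'E'
from bench import *
import cv2,json
s=read_state(); print(s)
for n in ("scene","top","wrist"):
    im=camera(n); cv2.imwrite(f"pics/{n}0.png",im[:,:,::-1]); print(n,camera_params(n))
E
```

```text
pics
{'time': 0.0, 'joint_positions': array([ 1.10737348,  0.33285886, -0.06470975,  1.46096697,  0.02161119,
        1.3498759 , -0.08852278]), 'joint_vel': array([ 0.00022204, -0.00213233, -0.00168081, -0.00101368,  0.00127167,
        0.00072384, -0.00017565]), 'joint_torque': array([-2.43543809e-04, -6.23256969e+01,  2.49167177e-02, -3.89897919e+01,
       -6.11930341e-02,  3.98132997e-02,  1.25848001e-04]), 'ee_pos': array([ 0.26650684, -0.56489848,  0.22174984]), 'eef_rot': array([ 0.37883013,  0.5976565 , -0.37833993,  0.59678583]), 'ft_force': array([-0.33792426, -0.03395205, -0.04879101]), 'torque': array([-0.00422039, -0.04598085,  0.03122063]), 'width': 0.08703941068047961}
scene {'intrinsics': array([[401.97140063,   0.        , 285.77097885],
       [  0.        , 401.97140063, 204.85681484],
       [  0.        ,   0.        ,   1.        ]]), 'dist': array([-0.08523817,  0.        ,  0.        ,  0.        ,  0.        ]), 'xyz': array([0.9349154 , 0.43234072, 0.73954894]), 'orientation': array([ 0.31633772,  0.8775819 , -0.339202  , -0.12133616])}
top {'intrinsics': a
[... 275 characters left out ...]
  1.33983651]), 'orientation': array([-0.70207668,  0.71004813, -0.04685866,  0.02691188])}
wrist {'intrinsics': array([[315.94349788,   0.        , 276.2415017 ],
       [  0.        , 315.94349788, 213.43689539],
       [  0.        ,   0.        ,   1.        ]]), 'dist': array([-0.00825558,  0.        ,  0.        ,  0.        ,  0.        ]), 'mount': array([[ 1.21728781e-03, -2.67456302e-01,  9.63569221e-01,
        -1.61145934e-01],
       [ 1.28471982e-03, -9.63568722e-01, -2.67457787e-01,
         7.31028910e-02],
       [ 9.99998434e-01,  1.56348958e-03, -8.29334042e-04,
         5.23609084e-04],
       [ 0.00000000e+00,  0.00000000e+00,  0.00000000e+00,
         1.00000000e+00]])}
```

View pics/scene0.png

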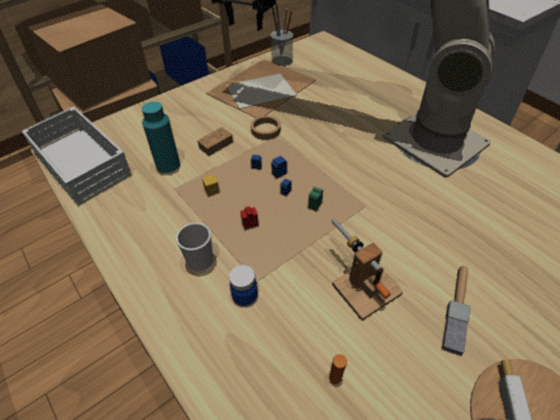

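View pics/top0.png

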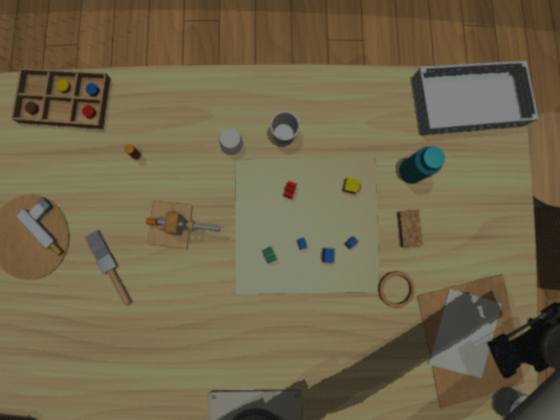

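View pics/wrist0.png

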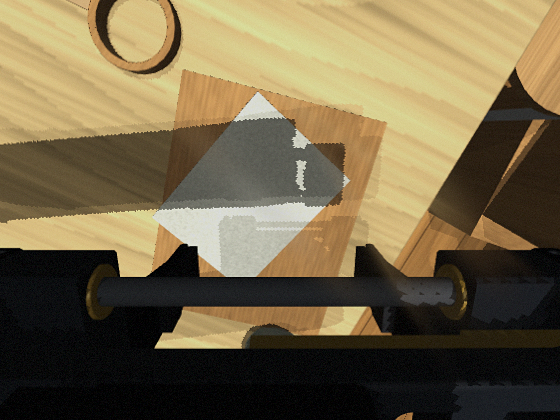

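```bash
cat > h.py <<'E'
import numpy as np, cv2
from scipy.spatial.transform import Rotation as R
from bench import *
def cam(name,st=None):
    p=camera_params(name); K=np.array(p["intrinsics"]);d=np.array(p["dist"])
    if "mount" in p:
        T=np.eye(4);T[:3,:3]=R.from_quat(st["eef_rot"]).as_matrix();T[:3,3]=st["ee_pos"]
        M=T@np.array(p["mount"])
    else:
        M=np.eye(4);M[:3,:3]=R.from_quat(p["orientation"]).as_matrix();M[:3,3]=p["xyz"]
    return K,d,M
def px2z(C,uv,z):
    K,d,M=C
    q=cv2.undistortPoints(np.array(uv,float).reshape(-1,1,2),K,d).reshape(-1,2)
    r=np.c_[q,np.ones(len(q))]@M[:3,:3].T
    o=M[:3,3]; t=(z-o[2])/r[:,2]
    return o+r*t[:,None]
def proj(C,P):
    K,d,M=C; W=np.linalg.inv(M)
    return cv2.projectPoints(np.array(P,float).reshape(-1,3),cv2.Rodrigues(W[:3,:3])[0],W[:3,3],K,d)[0].reshape(-1,2)
def tri(obs):
    # obs: list of (C,uv)
    A=[];b=[]
    for (K,d,M),uv in obs:
        q=cv2.undistortPoints(np.array(uv,float).reshape(1,1,2),K,d).ravel()
        r=M[:3,:3]@np.r_[q,1]; r/=np.linalg.norm(r); P=np.eye(3)-np.outer(r,r); A.append(P); b.append(P@M[:3,3])
    x=np.linalg.lstsq(np.vstack(A),np.hstack(b),rcond=None)[0]
    return x,[np.linalg.norm(P@x-bb) for P,bb in zip(A,b)]
def save(im,n): cv2.imwrite(f"pics/{n}.png",im[:,:,::-1])
def snap(name,n):
    st=read_state(); im=camera(name); save(im,n); return cam(name,st),im,st
E
python3 - <<'E'
from h import *
st=read_state();print(R.from_quat(st["eef_rot"]).as_matrix().round(3))
C=cam("top")
for n,uv,z in [("red",(290,190),.05),("green",(269,255),.05),("b1",(302,243),.03),("b2",(328,256),.05),("b3",(351,242),.03),("yel",(352,186),.04),("block",(173,222),.112),("tip",(219,229),.095),("jar",(231,140),.075),("glue",(130,149),.085),("bottle",(432,158),.19),("tape",(396,289),.02),("sand",(410,228),.03),("cup",(285,130),.08)]:
    print(n,px2z(C,[uv],z).round(3))
im=cv2.imread("pics/top0.png")
cv2.imwrite("pics/topc.png",cv2.resize(im[160:290,140:380],None,fx=3.3,fy=3.3,interpolation=cv2.INTER_CUBIC))
im=cv2.imread("pics/scene0.png")
cv2.imwrite("pics/scenec.png",cv2.resize(im[140:320,180:420],None,fx=3.3,fy=3.3,interpolation=cv2.INTER_CUBIC))
E
```

```text
[[-0.     0.904  0.427]
 [ 0.001  0.427 -0.904]
 [-1.    -0.    -0.001]]
red [[ 0.608 -0.093  0.05 ]]
green [[ 0.452 -0.04   0.05 ]]
b1 [[ 0.48  -0.122  0.03 ]]
b2 [[ 0.447 -0.182  0.05 ]]
b3 [[ 0.481 -0.243  0.03 ]]
yel [[ 0.618 -0.247  0.04 ]]
block [[0.529 0.181 0.112]]
tip [[0.513 0.076 0.095]]
jar [[0.728 0.049 0.075]]
glue [[0.707 0.292 0.085]]
bottle [[ 0.66  -0.405  0.19 ]]
tape [[ 0.362 -0.356  0.02 ]]
sand [[ 0.513 -0.393  0.03 ]]
cup [[ 0.751 -0.082  0.08 ]]
```

View pics/topc.png

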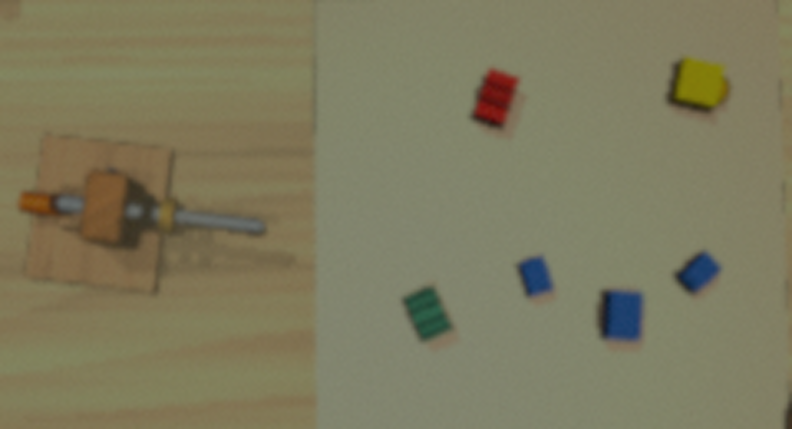

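View pics/scenec.png

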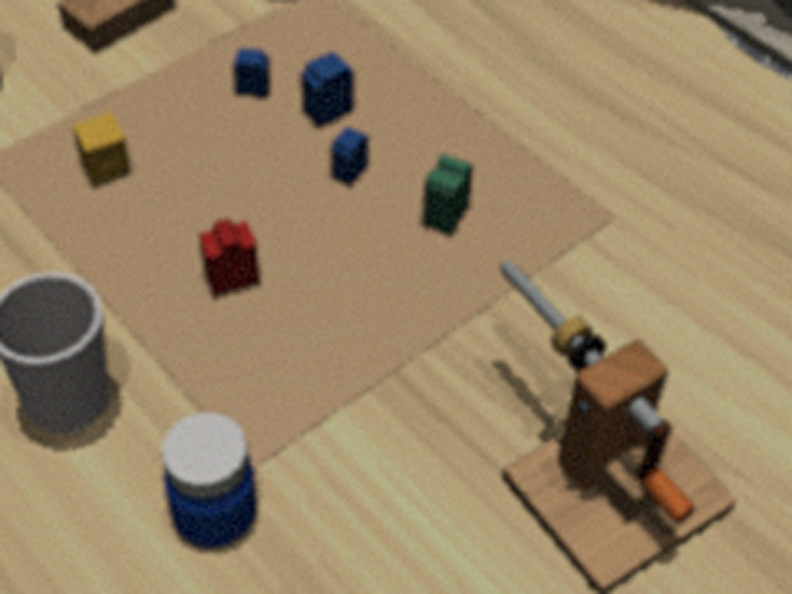

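Three blue look-alikes in the top view: (302,243) small, (328,256) clearly the largest, and (351,242) small. The one at (328,256), near world (0.447, -0.182), fits. The enlarged crop confirms this: it is about 40x50 crop pixels, against about 30x40 for the others. The red cam is at (290,190), the yellow cap at (352,186), green at (269,255) and the spindle tip at (219,229). Next I'll move the wrist over the pieces.

>>> arm_command(targets=[[0, 0, 381, -190, -1.129, 0, 0], [0, 0, 381, -190, -1.129, 0, 0], [0, 0, 381, -190, -1.129, 0, 0], [0, 0, 381, -190, -1.129, 0, 0], [0, 0, 381, -190, -1.129, 0, 0], [0, 0, 381, -190, -1.129, 0, 0], [0, 0, 381, -190, -1.129, 0, 0], [0, 0, 381, -190, -1.129, 0, 0], [0, 0, 381, -190, -1.129, 0, 0], [0, 0, 381, -190, -1.129, 0, 0]])

```text
time: 1.15
ee_pos: [0.5325, -0.226, 0.2223]
eef_rot: [-0.001, 0.707, 0.003, 0.707]
ft_force: [0.4, -0.1, 0.6]
width: 0.0871
```

```bash
python3 - <<'E'
from h import *
C,im,st=snap("wrist","w1"); print(st["time"],st["ee_pos"],st["eef_rot"],st["joint_positions"].round(2),abs(st["joint_vel"]).max(), st["ft_force"])
print(R.from_quat(st["eef_rot"]).as_matrix().round(3))
E
```

```text
1.15 [ 0.53248709 -0.22600169  0.22233217] [-0.00142322  0.70686093  0.00285722  0.70734535] [ 0.7   0.26 -0.45  1.57  0.12  1.33  0.24] 0.0660053860999795 [ 0.43209236 -0.14906324  0.57697507]
[[ 0.001 -0.006  1.   ]
 [ 0.002  1.     0.006]
 [-1.     0.002  0.001]]
```

View pics/w1.png

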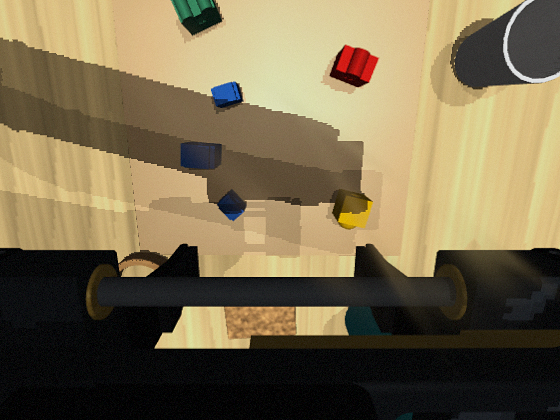

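The view shows all the pieces: red (355,66), big blue (200,155), yellow (352,210) and green (197,12). Next is a view over the spindle.

>>> arm_command(targets=[[0, 0, 200, 20, 0, 0, 0], [0, 0, 200, 20, 0, 0, 0], [0, 0, 200, 20, 0, 0, 0], [0, 0, 200, 20, 0, 0, 0], [0, 0, 200, 20, 0, 0, 0], [0, 0, 200, 20, 0, 0, 0], [0, 0, 200, 20, 0, 0, 0]])

```text
time: 1.9
ee_pos: [0.5501, -0.0335, 0.2223]
eef_rot: [0.001, 0.707, -0.002, 0.707]
ft_force: [-0.3, 0.4, -0.3]
width: 0.087
```

```bash
python3 - <<'E'
from h import *
import pickle
C,im,st=snap("wrist","w2"); print(st["time"],st["ee_pos"],st["eef_rot"],abs(st["joint_vel"]).max(), st["ft_force"])
pickle.dump(C,open("C2.pkl","wb"))
E
python3 -c "
import cv2
im=cv2.imread('pics/w2.png');cv2.imwrite('pics/w2b.png',cv2.resize(im[0:250,100:500],None,fx=2,fy=2,interpolation=cv2.INTER_CUBIC))"
```

```text
1.9 [ 0.55014685 -0.0334834   0.22229789] [ 0.00112917  0.70728347 -0.00186629  0.70692668] 0.010571847249663128 [-0.26636435  0.36290606 -0.29965031]
```

View pics/w2b.png

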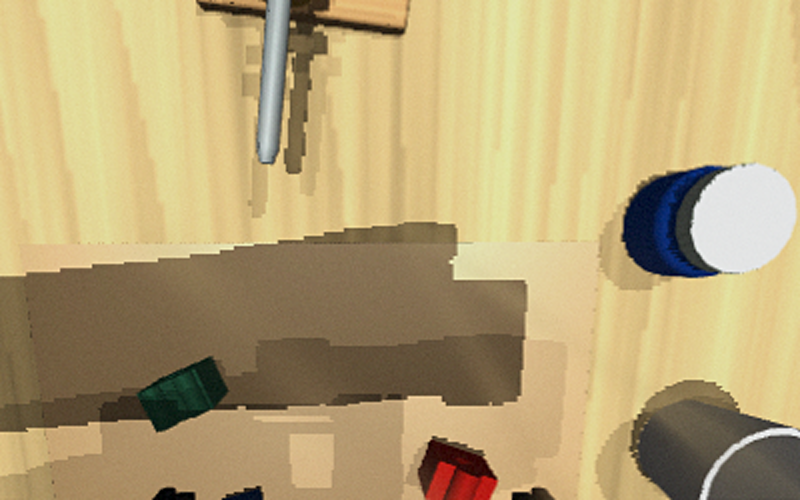

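```bash
cat > fit.py <<'E'
from h import *
from scipy.optimize import minimize
def box(x0,x1,y0,y1,z0,z1): return np.array([[x,y,z] for x in(x0,x1) for y in(y0,y1) for z in(z0,z1)])
def roundnose():
    a=np.linspace(0,np.pi,9); return np.array([[8*np.cos(t),y,22+8*np.sin(t)] for t in a for y in(-12,12)])
blk=box(-18,18,-12,12,-22,22)
MODELS=dict(red=[blk,roundnose()],blue=[blk,box(-13,13,-12,12,22,28)],
 yellow=[box(-16,16,-16,16,-20,20)]+[np.array([[7*np.cos(t),y,4+7*np.sin(t)] for t in np.linspace(0,6.28,16) for y in(-16,-26)])],green=[blk])
ZC=dict(red=22,blue=22,yellow=20,green=22)
def mask(im,name):
    h=cv2.cvtColor(im,cv2.COLOR_RGB2HSV); H,S,V=[h[:,:,i].astype(int) for i in range(3)]
    if name=="red": m=((H<6)|(H>172))&(S>150)&(V>40)
    if name=="blue": m=(H>105)&(H<130)&(S>120)&(V>25)
    if name=="yellow": m=(H>20)&(H<34)&(S>170)&(V>60)
    return m.astype(np.uint8)
def pts(p,name):
    c,s=np.cos(p[2]),np.sin(p[2]); Rz=np.array([[c,-s,0],[s,c,0],[0,0,1]])
    return [ (g/1000)@Rz.T+np.array([p[0],p[1],(ZC[name]/1000 if len(p)<4 else p[3])]) for g in MODELS[name]]
SC=4
def sil(C,p,name,off,shape):
    m=np.zeros((shape[0]*SC,shape[1]*SC),np.uint8)
    for g in pts(p,name):
        q=(proj(C,g)-off+0.5)*SC-0.5
        cv2.fillConvexPoly(m,cv2.convexHull(np.round(q*16).astype(np.int32)),1,shift=4)
    return m
def fit(C,im,name,p0,seed):
    M=mask(im,name); n,l,stt,_=cv2.connectedComponentsWithStats(cv2.morphologyEx(M,cv2.MORPH_CLOSE,np.ones((3,3))))
    u,v=seed; k=l[v-3:v+4,u-3:u+4]; k=np.bincount(k[k>0]).argmax(); x,y,w,h,a=stt[k]
    off=np.array([max(x-12,0),max(y-12,0)]); e=np.array([min(x+w+12,560),min(y+h+12,420)])
    m=(l[off[1]:e[1],off[0]:e[0]]==k).astype(np.float32)
    shp=m.shape; big=cv2.resize(m,None,fx=SC,fy=SC,interpolation=cv2.INTER_LINEAR)
    def cost(p): 
        s=sil(C,p,name,off,shp); s=cv2.GaussianBlur(s.astype(np.float32),(0,0),2)
        return float(np.abs(s-big).sum())/SC/SC/a
    best=None
    for dy in (-.5,-.25,0,.25,.5):
        r=minimize(cost,[p0[0],p0[1],p0[2]+dy],method="Nelder-Mead",options=dict(initial_simplex=[[p0[0],p0[1],p0[2]+dy],[p0[0]+.008,p0[1],p0[2]+dy],[p0[0],p0[1]+.008,p0[2]+dy],[p0[0],p0[1],p0[2]+dy+.2]],xatol=1e-4,fatol=1e-4,maxiter=200))
        if best is None or r.fun<best.fun: best=r
    return best.x,best.fun,(x,y,w,h,a)
E
python3 - <<'E'
from fit import *
C=cam("wrist",dict(ee_pos=[0.53248709,-0.22600169,0.22233217],eef_rot=[-0.00142322,0.70686093,0.00285722,0.70734535]))
im=cv2.imread("pics/w1.png")[:,:,::-1].copy()
o=im.copy()
for n,p0,s in [("red",(.608,-.093,0),(355,66)),("blue",(.447,-.182,0),(200,155)),("yellow",(.618,-.247,0),(352,210))]:
    p,f,b=fit(C,im,n,p0,s); print(n,p.round(4),np.degrees(p[2]).round(1),round(f,3),b)
    for g in pts(p,n): cv2.polylines(o,[cv2.convexHull(proj(C,g).round().astype(np.int32))],True,(0,255,0),1)
o=cv2.resize(o[20:250,150:430],None,fx=2.6,fy=2.6,interpolation=cv2.INTER_CUBIC); save(o,"w1fit")
E
```

```text
red [ 0.6116 -0.0924 -0.3304] -18.9 0.124 (np.int32(331), np.int32(45), np.int32(47), np.int32(42), np.int32(1259))Traceback (most recent call last):
  File "<stdin>", line 6, in <module>
  File "fit.py", line 28, in fit
    u,v=seed; k=l[v-3:v+4,u-3:u+4]; k=np.bincount(k[k>0]).argmax(); x,y,w,h,a=stt[k]
                                      ~~~~~~~~~~~~~~~~~~~~~~~~~~^^
ValueError: attempt to get argmax of an empty sequence
```

```bash
python3 - <<'E'
from fit import *
im=cv2.imread("pics/w1.png")[:,:,::-1].copy()
h=cv2.cvtColor(im,cv2.COLOR_RGB2HSV)
print(h[146:168:4,180:225:6].tolist()); print(h[195:225:5,335:372:6].tolist())
o=cv2.resize(im[20:250,150:430],None,fx=2.6,fy=2.6,interpolation=cv2.INTER_CUBIC); save(o,"w1c")
E
```

```text
[[[13, 59, 69], [113, 100, 66], [113, 64, 64], [116, 87, 85], [116, 84, 85], [114, 83, 74], [150, 12, 42], [17, 108, 99]], [[5, 41, 69], [114, 125, 61], [110, 84, 61], [122, 58, 66], [125, 49, 67], [133, 31, 57], [6, 28, 45], [18, 105, 100]], [[10, 35, 65], [111, 142, 61], [111, 113, 61], [118, 73, 66], [120, 52, 64], [117, 42, 66], [8, 53, 53], [16, 111, 99]], [[14, 43, 65], [113, 152, 62], [112, 131, 64], [114, 85, 63], [115, 70, 66], [120, 42, 67], [8, 48, 59], [17, 109, 101]], [[15, 42, 61], [110, 186, 59], [115, 140, 60], [114, 97, 66], [117, 82, 65], [118, 55, 70], [6, 46, 55], [18, 111, 101]], [[19, 103, 84], [108, 200, 60], [110, 169, 59], [110, 120, 70], [114, 111, 60], [115, 70, 66], [9, 51, 50], [17, 104, 98]]]
[[[17, 119, 62], [20, 159, 64], [21, 161, 92], [20, 179, 107], [21, 177, 72], [19, 127, 162], [18, 100, 206]], [[20, 143, 50], [21, 173, 62], [21, 190, 114], [20, 179, 121], [21, 206, 109], [23, 230, 100], [17, 120, 138]], [[23, 243, 43], [22, 204, 50], [22, 203, 108], [20, 175, 121], [21, 180, 115], [21, 219, 106], [22, 198, 218]], [[22, 255, 47], [22, 255, 69], [22, 217, 106], [21, 171, 116], [21, 180, 115], [22, 215, 160], [17, 88, 206]], [[22, 221, 45], [24, 248, 225], [24, 234, 223], [23, 217, 222], [23, 206, 215], [23, 209, 217], [18, 97, 198]], [[17, 97, 174], [24, 255, 222], [24, 255, 216], [23, 243, 216], [22, 212, 215], [23, 203, 216], [17, 102, 198]]]
```

View pics/w1c.png

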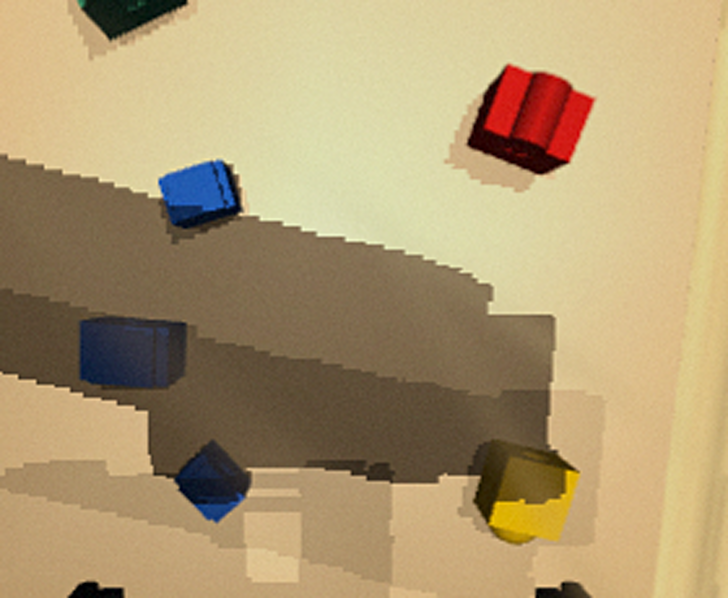

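```bash
python3 - <<'E'
s=open('fit.py').read()
s=s.replace('m=(H>105)&(H<130)&(S>120)&(V>25)','g=cv2.GaussianBlur(im,(0,0),0.8).astype(int); m=(g[:,:,2]>g[:,:,0]+1)')
s=s.replace('m=(H>20)&(H<34)&(S>170)&(V>60)','g=cv2.GaussianBlur(im,(0,0),0.8).astype(int); m=(g[:,:,2]<0.42*g[:,:,0])&(H>17)')
s=s.replace("m=((H<6)|(H>172))&(S>150)&(V>40)","g=cv2.GaussianBlur(im,(0,0),0.8).astype(int); m=(g[:,:,1]<0.45*g[:,:,0])")
open('fit.py','w').write(s)
E
python3 - <<'E'
from fit import *
C=cam("wrist",dict(ee_pos=[0.53248709,-0.22600169,0.22233217],eef_rot=[-0.00142322,0.70686093,0.00285722,0.70734535]))
im=cv2.imread("pics/w1.png")[:,:,::-1].copy()
o=cv2.resize(im[20:250,150:430],None,fx=2.6,fy=2.6,interpolation=cv2.INTER_CUBIC)
for n,p0,s in [("red",(.608,-.093,-.3),(355,66)),("blue",(.447,-.182,0),(200,155)),("yellow",(.618,-.247,-.15),(352,210))]:
    p,f,b=fit(C,im,n,p0,s); print(n,p.round(4),np.degrees(p[2]).round(1),round(f,3),b)
    for g in pts(p,n): cv2.polylines(o,[cv2.convexHull(((proj(C,g)-[150,20]+.5)*2.6).round().astype(np.int32))],True,(0,255,0),1)
save(o,"w1fit")
E
```

```text
red [ 0.6114 -0.0924 -0.3364] -19.3 0.104 (np.int32(331), np.int32(45), np.int32(47), np.int32(41), np.int32(1281))
blue [ 0.4483 -0.1841 -0.0377] -2.2 0.292 (np.int32(181), np.int32(143), np.int32(35), np.int32(26), np.int32(806))
yellow [ 0.6217 -0.2456 -0.2073] -11.9 0.062 (np.int32(333), np.int32(190), np.int32(40), np.int32(40), np.int32(1183))
```

View pics/w1fit.png

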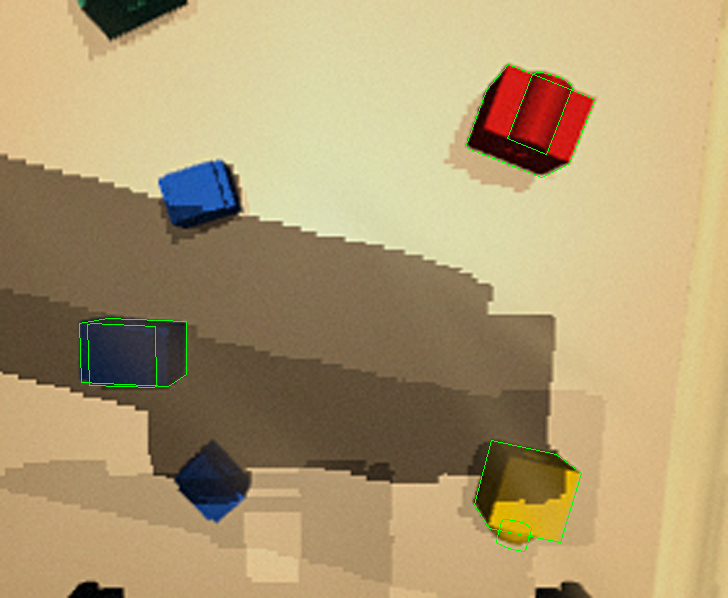

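```bash
python3 - <<'E'
from fit import *
C=cam("wrist",dict(ee_pos=[0.53248709,-0.22600169,0.22233217],eef_rot=[-0.00142322,0.70686093,0.00285722,0.70734535]))
im=cv2.imread("pics/w1.png"); 
cv2.imwrite("pics/cup1.png",cv2.resize(im[0:120,430:560],None,fx=5,fy=5,interpolation=cv2.INTER_CUBIC))
t=cv2.imread("pics/top0.png"); 
cv2.imwrite("pics/cupt.png",cv2.resize(t[100:210,220:330],None,fx=5,fy=5,interpolation=cv2.INTER_CUBIC))
E
```

```text
(no output)
```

View pics/cup1.png

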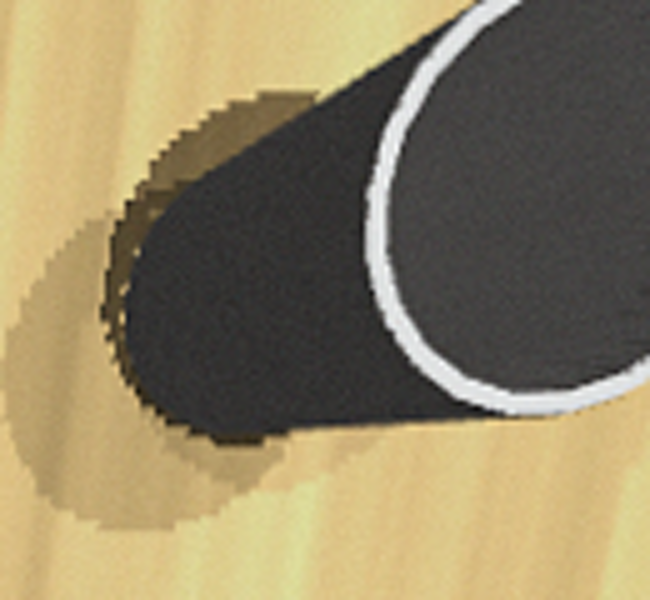

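View pics/cupt.png

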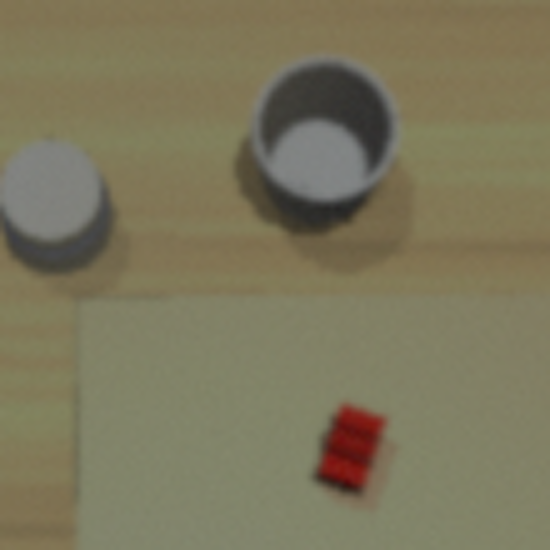

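```bash
python3 - <<'E'
from fit import *
C=cam("wrist",dict(ee_pos=[0.53248709,-0.22600169,0.22233217],eef_rot=[-0.00142322,0.70686093,0.00285722,0.70734535]))
# rim outer points
r=np.array([(365,230),(383,320),(425,375),(480,405),(540,415),(600,403),(480,3),(420,60),(385,120)])/5-.5+[430,0]
P=px2z(C,r,.09)[:,:2]
A=np.c_[2*P,np.ones(len(P))]; s=np.linalg.lstsq(A,(P**2).sum(1),rcond=None)[0]; print("w rim",s[:2],np.sqrt(s[2]+s[:2]@s[:2]))
b=np.array([(126,300),(145,370),(190,425),(250,432)])/5-.5+[430,0]; print(px2z(C,b,0).round(4).tolist())
T=cam("top"); q=np.array([(250,130),(400,130),(325,57),(325,203)])/5-.5+[220,100]; print(px2z(T,q,.09).round(4))
E
```

```text
w rim [ 0.75766044 -0.07875339] 0.035419799845834404
[[0.7307, -0.0794, 0.0], [0.7372, -0.0938, 0.0], [0.7493, -0.1053, 0.0], [0.7633, -0.1066, 0.0]]
[[ 0.7594 -0.0442  0.09  ]
 [ 0.759  -0.1162  0.09  ]
 [ 0.7954 -0.0807  0.09  ]
 [ 0.7234 -0.0796  0.09  ]]
```

Red fits at (0.6114, -0.0924), yaw -19.3°. The cup edge is at x=0.722, which clears the gripper body. Moving down onto red with the jaws along its x.

>>> arm_command(targets=[[0, 80, -62, 61.5, 0.337, 0, 0], [0, 80, -62, 61.5, 0.337, 0, 0], [0, 80, -62, 61.5, 0.337, 0, 0], [0, 120, -62, 61.5, 0.337, 0, 0], [0, 140, -62, 61.5, 0.337, 0, 0], [0, 140, -62, 61.5, 0.337, 0, 0]])

```text
time: 2.55
ee_pos: [0.6093, -0.095, 0.079]
eef_rot: [0.12, 0.699, -0.12, 0.695]
ft_force: [-0.7, -0.1, 0.4]
width: 0.0868
```

```bash
python3 - <<'E'
from h import *
s=read_state(); m=R.from_quat(s["eef_rot"]).as_matrix(); print(s["ee_pos"].round(4),m.round(3).tolist(),np.degrees(np.arctan2(m[1,2],m[0,2])),abs(s["joint_vel"]).max())
E
```

```text
[ 0.6093 -0.095   0.079 ] [[-0.006, 0.334, 0.942], [0.0, 0.943, -0.334], [-1.0, -0.002, -0.006]] -19.52211789048674 0.05526355762033893
```

>>> arm_command(targets=[[0, 45, 2, 1, 0, 0, 0], [0, 60, 2, 1, 0, 0, 0], [0, 61, 2, 1, 0, 0, 0], [0, 61, 2, 1, 0, 0, 0]])

```text
time: 2.95
ee_pos: [0.614, -0.0919, 0.023]
eef_rot: [0.119, 0.697, -0.119, 0.697]
ft_force: [0.8, 0.7, 1.4]
width: 0.0871
```

```bash
python3 - <<'E'
from h import *
s=read_state(); m=R.from_quat(s["eef_rot"]).as_matrix(); print(s["ee_pos"].round(4),m.round(3).tolist(),np.degrees(np.arctan2(m[1,2],m[0,2])),abs(s["joint_vel"]).max())
C,im,st=snap("wrist","w3")
E
```

```text
[ 0.614  -0.0919  0.023 ] [[0.001, 0.332, 0.943], [-0.0, 0.943, -0.332], [-1.0, 0.0, 0.001]] -19.403520889075587 0.0172735012142951
```

View pics/w3.png

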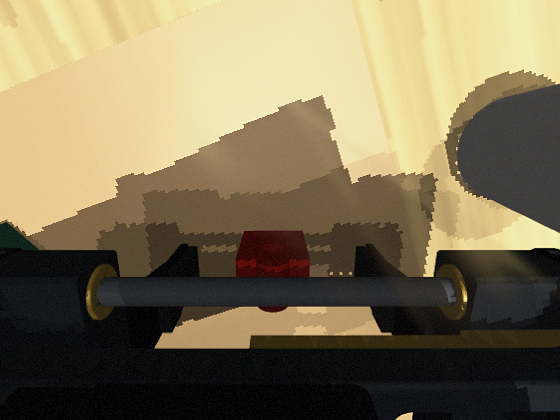

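The red cam's top edge is at rows 231-245, columns 242-305, so it sits centred between the fingers. Lower 5 mm and grip.

>>> arm_command(targets=[[0, 5, 0, 0, 0, 0, 0], [255, 5, 0, 0, 0, 0, 0], [255, 5, 0, 0, 0, 0, 0], [255, 5, 0, 0, 0, 0, 0], [255, 5, 0, 0, 0, 0, 0], [255, 5, 0, 0, 0, 0, 0], [255, 5, 0, 0, 0, 0, 0]], newtons=25)

```text
time: 3.7
ee_pos: [0.6135, -0.0914, 0.0166]
eef_rot: [0.119, 0.697, -0.119, 0.697]
ft_force: [-0.3, 0.7, 0.6]
width: 0.0468
```

>>> arm_command(targets=[[255, 0, 0, 0, 0, 0, 0], [255, 0, 0, 0, 0, 0, 0], [255, 0, 0, 0, 0, 0, 0]])

```text
time: 4.0
ee_pos: [0.6134, -0.0914, 0.0165]
eef_rot: [0.119, 0.697, -0.119, 0.697]
ft_force: [-0.9, 0.8, 0.4]
width: 0.0357
```

```bash
python3 - <<'E'
from h import *
import pickle
C=pickle.load(open("C2.pkl","rb"))
im=cv2.imread("pics/w2.png"); c=cv2.resize(im[0:90,200:270],None,fx=8,fy=8,interpolation=cv2.INTER_CUBIC)[:590]
cv2.imwrite("pics/sp.png",c)
t=cv2.imread("pics/top0.png"); cv2.imwrite("pics/spt.png",cv2.resize(t[195:260,140:235],None,fx=8,fy=8,interpolation=cv2.INTER_CUBIC))
E
```

```text
(no output)
```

View pics/sp.png

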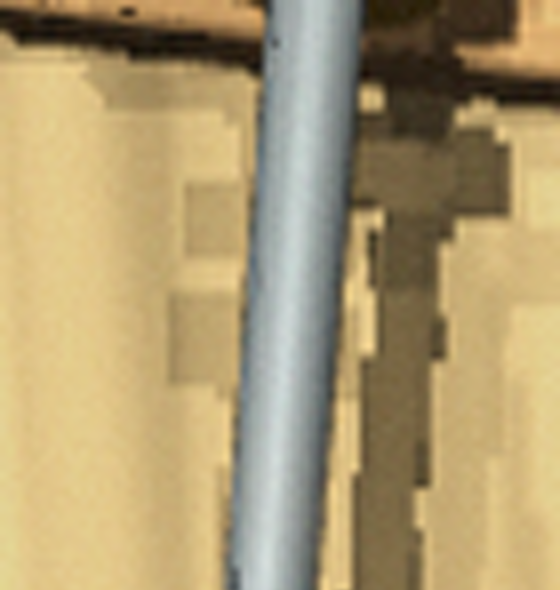

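View pics/spt.png

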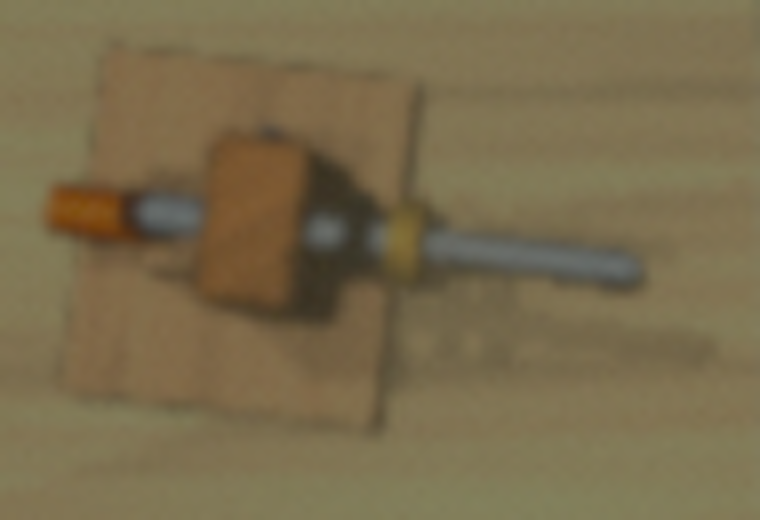

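```bash
python3 - <<'E'
from h import *
import pickle
C=pickle.load(open("C2.pkl","rb"))
P=px2z(C,[(200+313/8-.5,20/8-.5),(200+295/8-.5,300/8-.5),(200+273/8-.5,580/8-.5),(233,81)],.095); print(P.round(4))
d=P[0]-P[2]; print("spindle +y dir angle from world y (yaw)",np.degrees(np.arctan2(-d[0],d[1])))
T=cam("top"); P=px2z(T,np.array([(325,230),(440,245),(620,267),(642,268)])/8-.5+[140,195],.095); print(P.round(4)); d=P[0]-P[3];print(np.degrees(np.arctan2(-d[0],d[1])))
E
```

```text
[[0.5206 0.1353 0.095 ]
 [0.5179 0.1099 0.095 ]
 [0.5146 0.0833 0.095 ]
 [0.5138 0.0762 0.095 ]]
spindle +y dir angle from world y (yaw) -6.55251740248389
[[0.5269 0.1671 0.095 ]
 [0.5222 0.1334 0.095 ]
 [0.5154 0.0809 0.095 ]
 [0.515  0.0745 0.095 ]]
-7.324311433196179
```

Tip is at about (0.514, 0.0755), spindle yaw about -7°; the top and wrist cameras agree within 1.5 mm. Red is gripped (35.7 mm). Carry it to just in front of the tip.

>>> arm_command(targets=[[255, -45, 0, 0, 0, 0, 0], [255, -67, 30, -47, -0.1, 0, 0], [255, -67, 60, -94, -0.216, 0, 0], [255, -67, 90, -142, -0.216, 0, 0], [255, -67, 90, -142, -0.216, 0, 0], [255, -67, 90, -142, -0.216, 0, 0], [255, -67, 90, -142, -0.216, 0, 0]])

```text
time: 4.7
ee_pos: [0.5096, 0.0403, 0.0838]
eef_rot: [0.043, 0.706, -0.043, 0.706]
ft_force: [-0.7, -0.3, 0.4]
width: 0.0358
```

```bash
cat > st.py <<'E'
from h import *
def show(s):
    m=R.from_quat(s["eef_rot"]).as_matrix(); print("t",s["time"],"p",(s["ee_pos"]*1000).round(2),"yaw",np.degrees(np.arctan2(m[1,2],m[0,2])).round(2),"x",m[:,0].round(4),"F",s["ft_force"].round(2),"T",s["torque"].round(2),"w",round(s["width"]*1000,1),"v",abs(s["joint_vel"]).max().round(3))
E
python3 - <<'E'
from st import *
import pickle
C,im,st=snap("wrist","w4"); show(st); pickle.dump(C,open("C4.pkl","wb"))
c=cv2.resize(im[0:260,170:420],None,fx=2.3,fy=2.3,interpolation=cv2.INTER_CUBIC); save(c,"w4c")
E
```

```text
t 4.7 p [509.61  40.26  83.8 ] yaw -6.97 x [ 7.e-04 -7.e-04 -1.e+00] F [-0.72 -0.32  0.39] T [-0.05 -0.04  0.01] w 35.8 v 0.02
```

View pics/w4c.png

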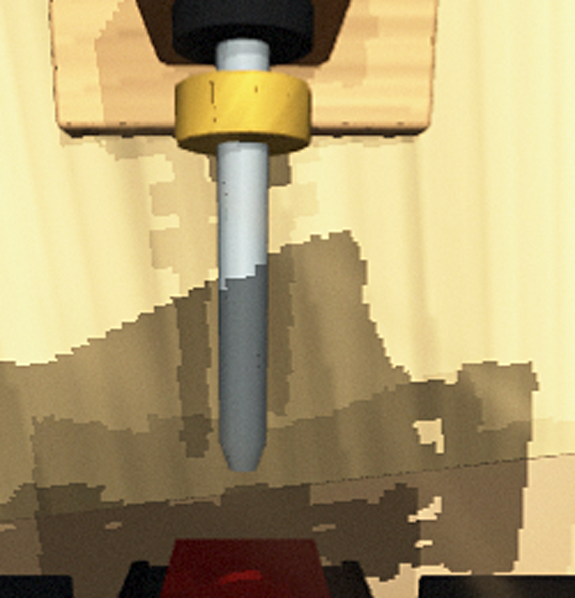

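```bash
python3 - <<'E'
from st import *
import pickle
C=pickle.load(open("C4.pkl","rb"))
f=lambda x,y:(x/2.3+170-.5,y/2.3-.5)
uv=[f(243,470),f(243,150),f(243,60),f(243,250)]
P=px2z(C,[uv[0]],.098); Q=px2z(C,uv,.095)
print(Q.round(4)); 
d=(Q[2]-Q[0]);print(np.degrees(np.arctan2(-d[0],d[1])))
m=C[2]; st=np.array([.50961,.04026,.0838]); ya=np.radians(-6.97); ey=np.array([-np.sin(ya),np.cos(ya)]);ez=np.array([np.cos(ya),np.sin(ya)])
print("rel TCP tool y,z:",[( (q[:2]-st[:2])@ey*1000,(q[:2]-st[:2])@ez*1000) for q in Q])
# collar front top edge z=.108
c=px2z(C,[f(243,135)],.108); print("collar top front",(c[0,:2]-st[:2])@ey*1000)
# red foot edge
r=px2z(C,[f(175,540),f(316,540)],.0668); print([((q[:2]-st[:2])@ey*1000,(q[:2]-st[:2])@ez*1000) for q in r])
E
```

```text
[[0.5137 0.0761 0.095 ]
 [0.5212 0.1381 0.095 ]
 [0.5231 0.1533 0.095 ]
 [0.5191 0.1202 0.095 ]]
-6.944151301867684
rel TCP tool y,z: [(np.float64(36.08066810847922), np.float64(-0.30949116265015414)), (np.float64(98.54205348920091), np.float64(-0.33745318560924864)), (np.float64(113.82411535350197), np.float64(-0.3445647239668356)), (np.float64(80.48518261400014), np.float64(-0.32919924110552806))]
collar top front 98.68689109529802
[(np.float64(10.497428662038208), np.float64(-18.00983865073234)), (np.float64(10.546939461923476), np.float64(18.520709069372977))]
```

Red is aligned: the spindle is 0.3 mm off the tool plane with yaw matched, the tip is 25.5 mm ahead of the red face, and the collar is about 7.5 mm out. Thread on slowly.

>>> arm_command(targets=[[255, 0, 12, 0, 0, 0, 0], [255, 0, 20, 0, 0, 0, 0], [255, 0, 25, 0, 0, 0, 0], [255, 0, 30, 0, 0, 0, 0], [255, 0, 35, 0, 0, 0, 0], [255, 0, 40, 0, 0, 0, 0], [255, 0, 40, 0, 0, 0, 0]])

```text
time: 5.45
ee_pos: [0.5142, 0.0812, 0.0836]
eef_rot: [0.043, 0.706, -0.043, 0.706]
ft_force: [0.1, -0.5, -1.0]
width: 0.0359
```

```bash
python3 - <<'E'
from st import *
C,im,st=snap("wrist","w5"); show(st)
c=cv2.resize(im[0:260,170:420],None,fx=2.3,fy=2.3,interpolation=cv2.INTER_CUBIC); save(c,"w5c")
E
```

```text
t 5.45 p [514.22  81.15  83.59] yaw -6.94 x [ 1.e-04  3.e-04 -1.e+00] F [ 0.12 -0.5  -1.  ] T [-0.07 -0.07 -0.02] w 35.9 v 0.015
```

View pics/w5c.png

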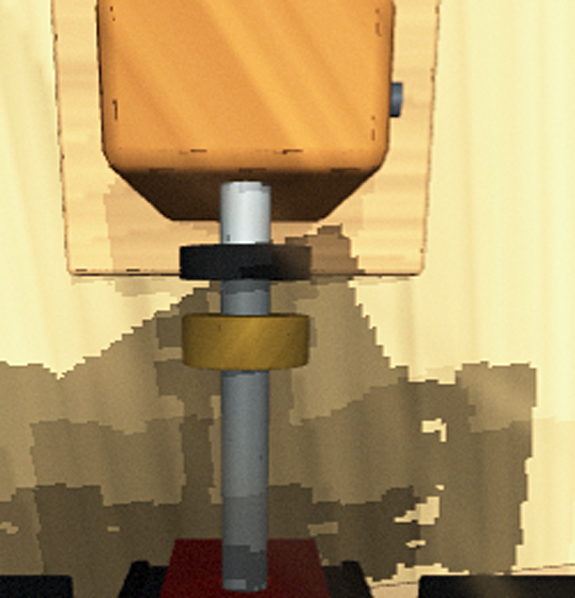

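The tip (crop 243,585) has entered the red face with no contact force. Continue to about 3 mm short of the collar.

>>> arm_command(targets=[[255, 0, 10, 0, 0, 0, 0], [255, 0, 20, 0, 0, 0, 0], [255, 0, 30, 0, 0, 0, 0], [255, 0, 38, 0, 0, 0, 0], [255, 0, 44, 0, 0, 0, 0], [255, 0, 44, 0, 0, 0, 0]])

```text
time: 6.1
ee_pos: [0.5195, 0.1252, 0.0835]
eef_rot: [0.043, 0.706, -0.042, 0.706]
ft_force: [0.6, -0.6, -0.8]
width: 0.036
```

```bash
python3 - <<'E'
from st import *
C,im,st=snap("wrist","w6"); show(st)
c=cv2.resize(im[0:260,170:420],None,fx=2.3,fy=2.3,interpolation=cv2.INTER_CUBIC); save(c,"w6c")
im=camera("scene"); save(cv2.resize(im[190:320,280:420],None,fx=4.2,fy=4.2,interpolation=cv2.INTER_CUBIC),"s6")
E
```

```text
t 6.1 p [519.49 125.19  83.55] yaw -6.9 x [ 0.e+00  4.e-04 -1.e+00] F [ 0.62 -0.59 -0.76] T [ 0.   -0.05 -0.01] w 36.0 v 0.018
```

View pics/w6c.png

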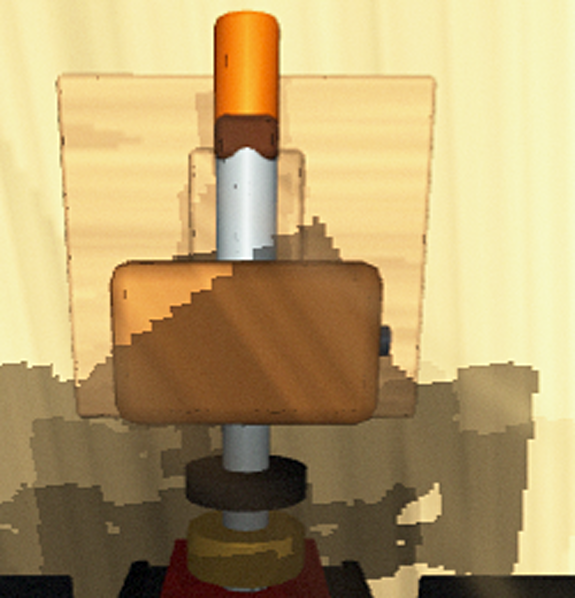

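View pics/s6.png

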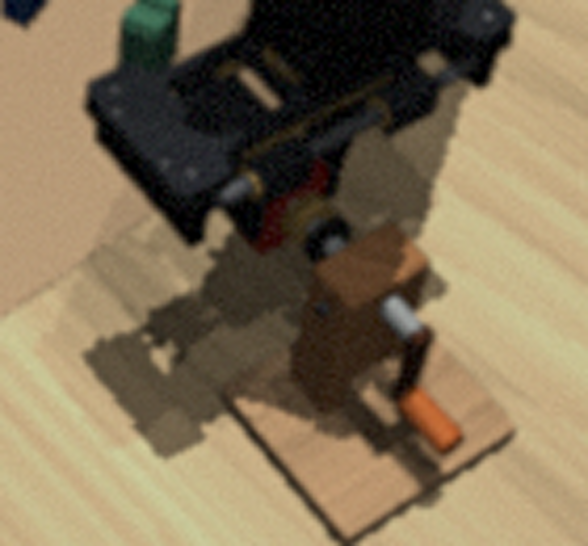

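Red sits on the spindle just short of the collar (gap of a few mm), and wrist forces are under 1 N. Release, and lift straight up.

>>> arm_command(targets=[[60, 0, 0, 0, 0, 0, 0], [60, 0, 0, 0, 0, 0, 0], [60, 0, 0, 0, 0, 0, 0], [60, 0, 0, 0, 0, 0, 0], [60, -15, 0, 0, 0, 0, 0], [60, -50, 0, 0, 0, 0, 0], [60, -95, 0, 0, 0, 0, 0], [60, -95, -50, 0, 0, 0, 0]])

```text
time: 7.0
ee_pos: [0.5163, 0.0815, 0.1858]
eef_rot: [0.041, 0.702, -0.038, 0.71]
ft_force: [1.1, -0.5, -0.6]
width: 0.0661
```

>>> arm_command(targets=[[60, 0, -199, -19, -0.082, 0, 0], [60, 0, -199, -19, -0.082, 0, 0], [60, 0, -199, -19, -0.082, 0, 0], [60, 0, -199, -19, -0.082, 0, 0], [60, 0, -199, -19, -0.082, 0, 0], [60, 0, -199, -19, -0.082, 0, 0]])

```text
time: 7.6
ee_pos: [0.4704, -0.1217, 0.1796]
eef_rot: [0.015, 0.707, -0.015, 0.707]
ft_force: [0.2, 0.6, -0.3]
width: 0.0667
```

```bash
python3 - <<'E'
from st import *
from fit import *
import pickle
C,im,st=snap("wrist","w7"); show(st); pickle.dump((C,st),open("C7.pkl","wb"))
p,f,b=fit(C,im,"blue",(.448,-.184,-.04),tuple(proj(C,[[.448,-.184,.04]])[0].round().astype(int))); print(p.round(4),np.degrees(p[2]),f,b)
o=cv2.resize(im[50:260,100:400],None,fx=2.6,fy=2.6,interpolation=cv2.INTER_CUBIC)
for g in pts(p,"blue"): cv2.polylines(o,[cv2.convexHull(((proj(C,g)-[100,50]+.5)*2.6).round().astype(np.int32))],True,(0,255,0),1)
save(o,"w7c")
im=camera("scene"); save(cv2.resize(im[190:320,280:420],None,fx=4.2,fy=4.2,interpolation=cv2.INTER_CUBIC),"s7")
E
```

```text
t 7.6 p [ 470.36 -121.75  179.58] yaw -2.44 x [ 1.1e-03 -2.0e-04 -1.0e+00] F [ 0.17  0.57 -0.26] T [ 0.   -0.11 -0.01] w 66.7 v 0.041
[ 0.4458 -0.2125  0.1884] 10.794872839686255 0.9677008223179964 (np.int32(0), np.int32(238), np.int32(560), np.int32(182), np.int32(42403))
```

View pics/w7c.png

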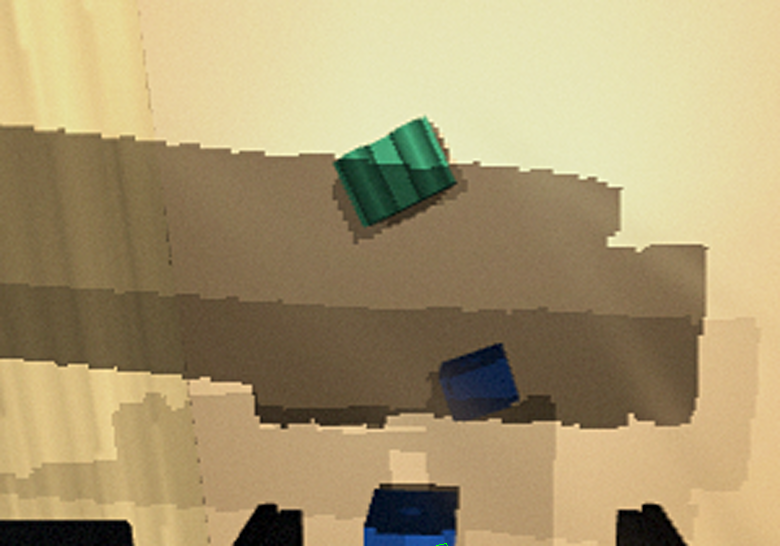

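View pics/s7.png

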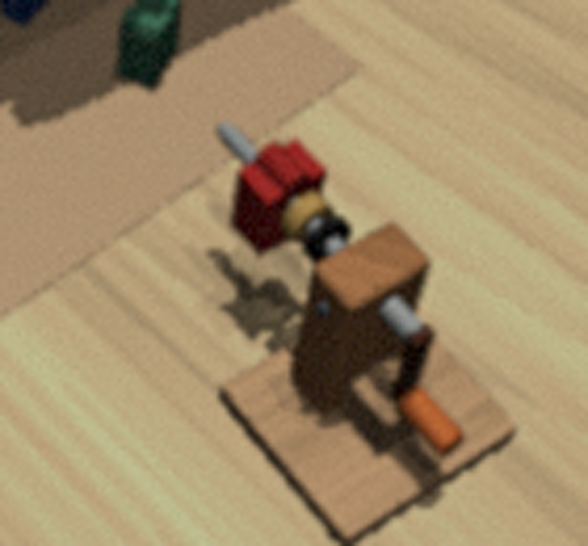

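Red hangs upright on the spindle against the collar area. The blue cam is partly behind the gripper; I check its visible foot edge (crop 375-459, row 487) against the earlier fit.

```bash
python3 - <<'E'
from fit import *
import pickle
C,st=pickle.load(open("C7.pkl","rb"))
g=pts(np.array([.4483,-.1841,-.0377]),"blue")[0]
for q,w in zip(((proj(C,g)-[100,50]+.5)*2.6).round(0),MODELS["blue"][0]): print(q,w)
print(px2z(C,[(375/2.6+99.5,488/2.6+49.5),(459/2.6+99.5,487/2.6+49.5)],0.0).round(4))
im=cv2.imread("pics/w7.png"); cv2.imwrite("pics/w7d.png",cv2.resize(im[220:280,220:300],None,fx=8,fy=8,interpolation=cv2.INTER_CUBIC))
# neighbours: small blues
C1=cam("wrist",dict(ee_pos=[0.53248709,-0.22600169,0.22233217],eef_rot=[-0.00142322,0.70686093,0.00285722,0.70734535]))
f=lambda x,y:(x/2.6+149.5,y/2.6+19.5)
print(px2z(C1,[f(200,193),f(212,480)],.02).round(3))
E
```

```text
[375. 542.] [-18 -12 -22]
[364. 587.] [-18 -12  22]
[374. 491.] [-18  12 -22]
[362. 530.] [-18  12  22]
[456. 542.] [ 18 -12 -22]
[455. 586.] [ 18 -12  22]
[455. 491.] [ 18  12 -22]
[455. 530.] [18 12 22]
[[ 0.4315 -0.1699  0.    ]
 [ 0.4684 -0.1709  0.    ]]
[[ 0.478 -0.119  0.02 ]
 [ 0.479 -0.242  0.02 ]]
```

View pics/w7d.png

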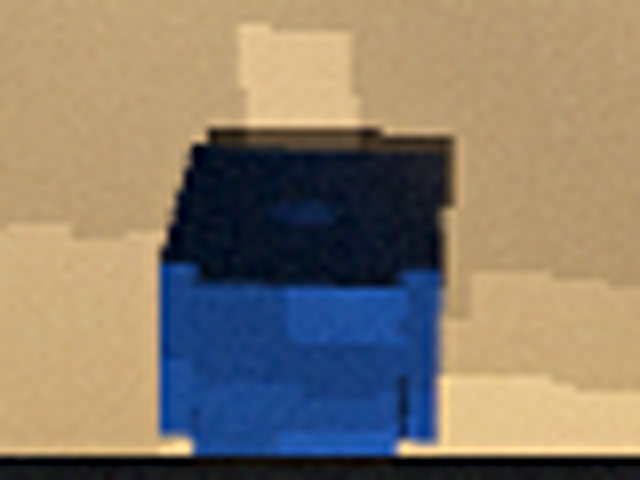

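Blue's foot edge matches the earlier fit within 1 px: (0.448, -0.184), yaw -2.2°. Descend and grip.

>>> arm_command(targets=[[60, 30, -63, -20, 0, 0, 0], [60, 60, -63, -20, 0, 0, 0], [60, 105, -63, -20, 0, 0, 0], [60, 145, -63, -20, 0, 0, 0], [60, 163, -63, -20, 0, 0, 0], [60, 163, -63, -20, 0, 0, 0], [60, 163, -63, -20, 0, 0, 0]])

```text
time: 8.4
ee_pos: [0.4488, -0.182, 0.0164]
eef_rot: [0.014, 0.707, -0.013, 0.707]
ft_force: [-0.3, 1.1, 0.9]
width: 0.0665
```

```bash
python3 - <<'E'
from st import *
show(read_state())
E
```

```text
t 8.4 p [ 448.84 -181.99   16.37] yaw -2.18 x [ 7.e-04  3.e-04 -1.e+00] F [-0.32  1.12  0.89] T [-0.   -0.12  0.03] w 66.5 v 0.024
```

>>> arm_command(targets=[[255, 0, 0, 0, 0, 0, 0], [255, 0, 0, 0, 0, 0, 0], [255, 0, 0, 0, 0, 0, 0], [255, 0, 0, 0, 0, 0, 0], [255, 0, 0, 0, 0, 0, 0], [255, 0, 0, 0, 0, 0, 0]], newtons=25)

```text
time: 9.0
ee_pos: [0.448, -0.1831, 0.0159]
eef_rot: [0.014, 0.707, -0.014, 0.707]
ft_force: [-1.0, 0.0, 4.6]
width: 0.0362
```

>>> arm_command(targets=[[255, -45, 0, 0, 0, 0, 0], [255, -90, 0, 0, 0, 0, 0], [255, -90, 45, 11, 0.083, 0, 0], [255, -90, 90, 22, 0.083, 0, 0], [255, -90, 135, 32, 0.083, 0, 0], [255, -90, 180, 43, 0.083, 0, 0], [255, -80, 215, 51, 0.083, 0, 0], [255, -67, 225, 53, 0.083, 0, 0], [255, -67, 225, 53, 0.083, 0, 0], [255, -67, 225, 53, 0.083, 0, 0]])

```text
time: 10.0
ee_pos: [0.5095, 0.0389, 0.0824]
eef_rot: [0.043, 0.706, -0.044, 0.705]
ft_force: [-0.7, -1.8, 0.2]
width: 0.0361
```

```bash
cat > look.py <<'E'
from st import *
import pickle,sys
n=sys.argv[1]
C,im,st=snap("wrist",n); show(st); pickle.dump((C,st),open(n+".pkl","wb"))
c=cv2.resize(im[0:260,170:420],None,fx=2.3,fy=2.3,interpolation=cv2.INTER_CUBIC); save(c,n+"c")
E
cat > meas.py <<'E'
from st import *
import pickle
def f(x,y): return (x/2.3+170-.5,y/2.3-.5)
def rel(n,pts):  # pts: (cropx,cropy,z)
    C,st=pickle.load(open(n+".pkl","rb")); m=R.from_quat(st["eef_rot"]).as_matrix()
    for x,y,z in pts:
        q=px2z(C,[f(x,y)],z)[0]; print((x,y,z),"tool y,z mm",((q-st["ee_pos"])@m[:,1:]*1000).round(2),"world",(q*1000).round(1))
E
python3 look.py w8
```

```text
t 10.0 p [509.5   38.88  82.41] yaw -7.07 x [-1.e-03 -4.e-04 -1.e+00] F [-0.73 -1.77  0.21] T [ 0.01 -0.11 -0.01] w 36.1 v 0.02
```

View pics/w8c.png

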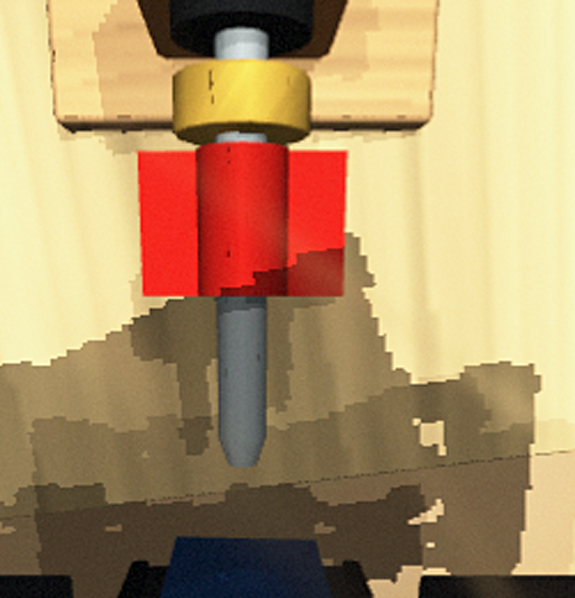

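```bash
python3 - <<'E'
from meas import *
rel("w8",[(242,467,.095),(242,310,.095),(145,296,.1095),(343,296,.1095),(242,136,.095),(174,538,.0665),(318,538,.0665)])
E
```

```text
(242, 467, 0.095) tool y,z mm [37.06 -0.5 ] world [513.6  75.7  95. ]
(242, 310, 0.095) tool y,z mm [69.08 -0.51] world [517.5 107.5  95. ]
(145, 296, 0.1095) tool y,z mm [ 71.83 -17.72] world [500.8 112.4 109.5]
(343, 296, 0.1095) tool y,z mm [71.88 17.57] world [535.8 108.1 109.5]
(242, 136, 0.095) tool y,z mm [100.71  -0.51] world [521.4 138.9  95. ]
(174, 538, 0.0665) tool y,z mm [ 11.42 -18.16] world [492.9  52.4  66.5]
(318, 538, 0.0665) tool y,z mm [11.49 18.89] world [529.6  48.   66.5]
```

Red's rear face is 34.8 mm behind the tip and blue is aligned within 0.5 mm. Thread blue with a 0.5 mm correction.

>>> arm_command(targets=[[255, -0.5, 12, -0.5, 0, 0, 0], [255, -0.5, 21, -0.5, 0, 0, 0], [255, -0.5, 26, -0.5, 0, 0, 0], [255, -0.5, 31, -0.5, 0, 0, 0], [255, -0.5, 36, -0.5, 0, 0, 0], [255, -0.5, 42, -0.5, 0, 0, 0], [255, -0.5, 42, -0.5, 0, 0, 0]])

```text
time: 10.75
ee_pos: [0.5145, 0.0825, 0.0831]
eef_rot: [0.043, 0.706, -0.043, 0.706]
ft_force: [0.0, 0.0, -0.1]
width: 0.0357
```

```bash
python3 look.py w9
```

```text
t 10.75 p [514.5   82.46  83.08] yaw -6.98 x [ 1.e-04  3.e-04 -1.e+00] F [ 0.01  0.02 -0.09] T [ 0.04 -0.07  0.03] w 35.7 v 0.017
```

View pics/w9c.png

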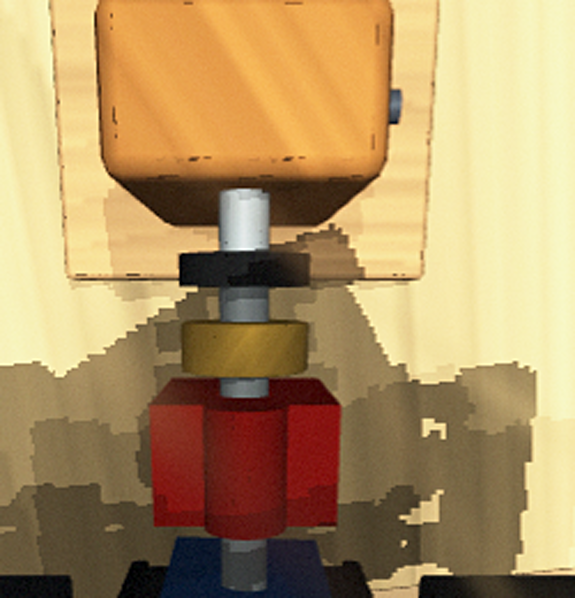

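Tip entered blue's hole freely with no force. Continue 19 mm, which closes up to red and nudges it slightly.

>>> arm_command(targets=[[255, 0, 6, 0, 0, 0, 0], [255, 0, 11, 0, 0, 0, 0], [255, 0, 15, 0, 0, 0, 0], [255, 0, 17, 0, 0, 0, 0], [255, 0, 19, 0, 0, 0, 0], [255, 0, 19, 0, 0, 0, 0]])

```text
time: 11.4
ee_pos: [0.5168, 0.1005, 0.083]
eef_rot: [0.043, 0.706, -0.043, 0.706]
ft_force: [-0.1, 0.2, -0.7]
width: 0.0361
```

```bash
python3 look.py w10
```

```text
t 11.4 p [516.81 100.48  83.01] yaw -7.03 x [-0. -0. -1.] F [-0.12  0.18 -0.69] T [-0.   -0.08 -0.02] w 36.1 v 0.006
```

View pics/w10c.png

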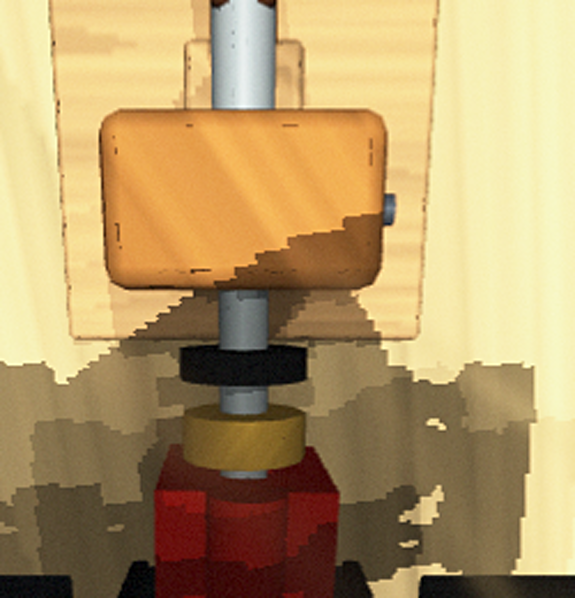

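>>> arm_command(targets=[[60, 0, 0, 0, 0, 0, 0], [60, 0, 0, 0, 0, 0, 0], [60, 0, 0, 0, 0, 0, 0], [60, 0, 0, 0, 0, 0, 0], [60, -15, 0, 0, 0, 0, 0], [60, -50, 0, 0, 0, 0, 0], [60, -95, 0, 0, 0, 0, 0], [60, -95, -45, 0, 0, 0, 0], [60, -95, -95, 0, 0, 0, 0]])

```text
time: 12.35
ee_pos: [0.5061, 0.0068, 0.1809]
eef_rot: [0.042, 0.704, -0.042, 0.707]
ft_force: [1.0, -1.5, -0.3]
width: 0.0666
```

```bash
python3 look.py w11; python3 -c "
from h import *
im=camera('scene'); save(cv2.resize(im[190:320,280:420],None,fx=4.2,fy=4.2,interpolation=cv2.INTER_CUBIC),'s11')"
```

```text
t 12.35 p [506.1    6.8  180.89] yaw -6.8 x [ 4.4e-03  3.0e-04 -1.0e+00] F [ 0.99 -1.54 -0.33] T [-0.1  -0.1   0.03] w 66.6 v 1.112
```

View pics/w11c.png

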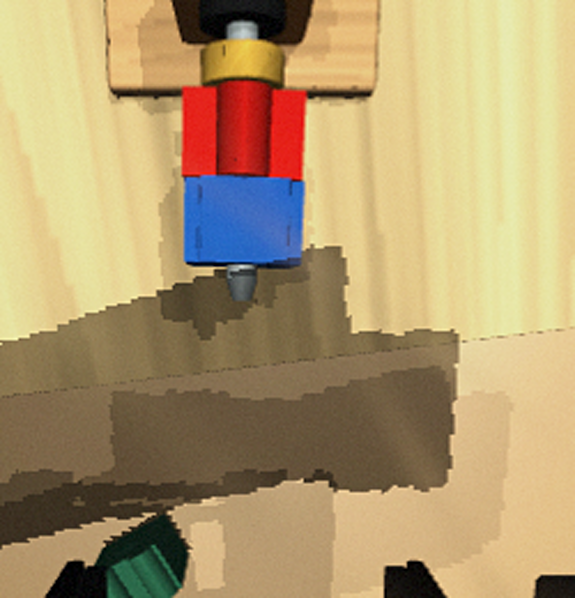

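View pics/s11.png

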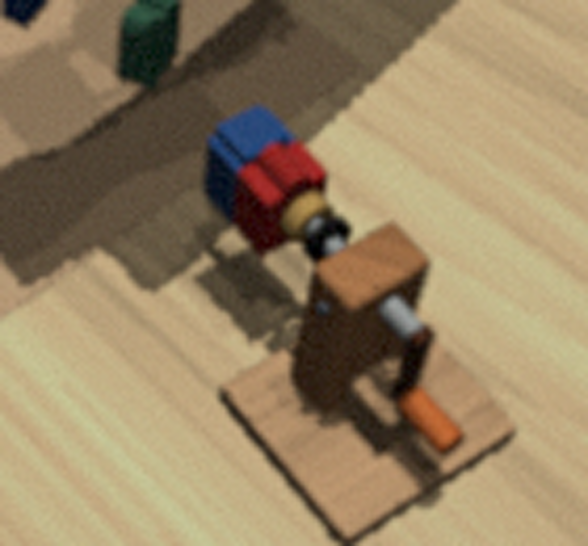

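Red and blue are both hanging foot down, and the tip sticks out (crop 241,285). Now the cap.

>>> arm_command(targets=[[60, 0, -176, 132, 0.086, 0, 0], [60, 0, -176, 132, 0.086, 0, 0], [60, 0, -176, 132, 0.086, 0, 0], [60, 0, -176, 132, 0.086, 0, 0], [60, 0, -176, 132, 0.086, 0, 0], [60, 0, -176, 132, 0.086, 0, 0], [60, 0, -176, 132, 0.086, 0, 0]])

```text
time: 13.15
ee_pos: [0.6146, -0.1842, 0.1786]
eef_rot: [0.074, 0.703, -0.073, 0.703]
ft_force: [-0.2, 1.0, 0.7]
width: 0.0671
```

```bash
python3 look.py w12; python3 - <<'E'
from fit import *
import pickle
C,st=pickle.load(open("w12.pkl","rb")); im=cv2.imread("pics/w12.png")[:,:,::-1].copy()
p=np.array([.6217,-.2456,-.2073])
o=cv2.resize(im[0:260,170:420],None,fx=2.3,fy=2.3,interpolation=cv2.INTER_CUBIC)
for g in pts(p,"yellow")[:1]: cv2.polylines(o,[cv2.convexHull(((proj(C,g)-[170,0]+.5)*2.3).round().astype(np.int32))],True,(0,255,0),1)
save(o,"w12f")
E
```

```text
t 13.15 p [ 614.61 -184.19  178.64] yaw -11.97 x [ 3.e-04  8.e-04 -1.e+00] F [-0.23  0.96  0.7 ] T [ 0.04 -0.08  0.02] w 67.1 v 0.024
```

View pics/w12f.png

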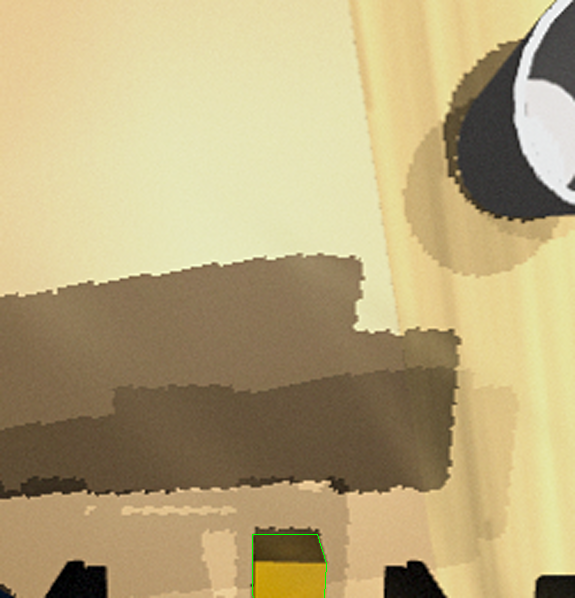

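Overlay of the earlier cap pose matches the new view within 2 crop px. Descend and grip.

>>> arm_command(targets=[[60, 30, -58.5, 19.5, 0, 0, 0], [60, 60, -58.5, 19.5, 0, 0, 0], [60, 105, -58.5, 19.5, 0, 0, 0], [60, 145, -58.5, 19.5, 0, 0, 0], [60, 168, -58.5, 19.5, 0, 0, 0], [60, 168, -58.5, 19.5, 0, 0, 0], [60, 168, -58.5, 19.5, 0, 0, 0]])

```text
time: 13.9
ee_pos: [0.6221, -0.245, 0.0116]
eef_rot: [0.073, 0.703, -0.073, 0.704]
ft_force: [0.7, 0.0, 0.9]
width: 0.0663
```

```bash
python3 - <<'E'
from st import *
show(read_state())
E
```

```text
t 13.9 p [ 622.15 -245.04   11.58] yaw -11.9 x [ 1.1e-03  1.0e-04 -1.0e+00] F [0.73 0.03 0.85] T [-0.04 -0.04 -0.01] w 66.3 v 0.029
```

>>> arm_command(targets=[[255, 1, 0, 0, 0, 0, 0], [255, 1, 0, 0, 0, 0, 0], [255, 1, 0, 0, 0, 0, 0], [255, 1, 0, 0, 0, 0, 0], [255, 1, 0, 0, 0, 0, 0], [255, 1, 0, 0, 0, 0, 0], [255, 1, 0, 0, 0, 0, 0]], newtons=50)

```text
time: 14.6
ee_pos: [0.6216, -0.2462, 0.0093]
eef_rot: [0.074, 0.703, -0.074, 0.703]
ft_force: [-0.0, -0.4, 2.1]
width: 0.0315
```

```bash
python3 - <<'E'
from st import *
show(read_state())
E
```

```text
t 14.6 p [ 621.62 -246.18    9.29] yaw -11.98 x [ 2.e-04 -1.e-04 -1.e+00] F [-0.03 -0.43  2.14] T [ 0.02  0.07 -0.02] w 31.5 v 0.002
```

>>> arm_command(targets=[[255, -40, 0, 0, 0, 0, 0], [255, -80, 0, 0, 0, 0, 0], [255, -80, 41, -28, -0.0873, 0, 0], [255, -80, 82, -56, -0.0873, 0, 0], [255, -80, 123, -84, -0.0873, 0, 0], [255, -80, 164, -112, -0.0873, 0, 0], [255, -80, 205, -140, -0.0873, 0, 0], [255, -71, 240, -164, -0.0873, 0, 0], [255, -71, 248, -168.5, -0.0873, 0, 0], [255, -71, 248, -168.5, -0.0873, 0, 0]])

```text
time: 15.6
ee_pos: [0.5076, 0.033, 0.0801]
eef_rot: [0.042, 0.706, -0.042, 0.706]
ft_force: [-0.3, -1.8, 0.5]
width: 0.0314
```

>>> arm_command(targets=[[255, 0, 0, 0, 0, 0, 0], [255, 0, 0, 0, 0, 0, 0]])

```text
time: 15.8
ee_pos: [0.5088, 0.0297, 0.0801]
eef_rot: [0.044, 0.706, -0.044, 0.706]
ft_force: [1.1, 0.9, -0.3]
width: 0.0315
```

```bash
python3 look.py w13
```

```text
t 15.8 p [508.78  29.68  80.09] yaw -7.12 x [ 3.e-04 -4.e-04 -1.e+00] F [ 1.07  0.89 -0.33] T [-0.01 -0.09 -0.  ] w 31.5 v 0.004
```

View pics/w13c.png

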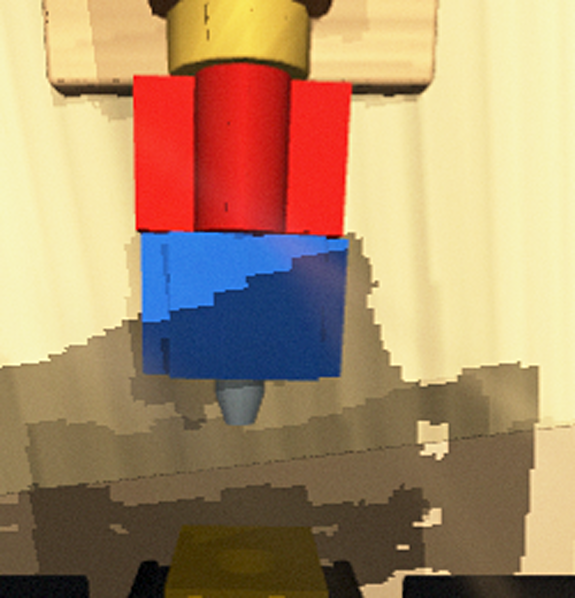

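```bash
python3 - <<'E'
from meas import *
rel("w13",[(240,425,.095),(148,375,.1105),(340,378,.1105),(240,68,.098),(181,527,.071),(320,527,.071)])
E
```

```text
(240, 425, 0.095) tool y,z mm [46.4 -0.9] world [513.6  75.8  95. ]
(148, 375, 0.1105) tool y,z mm [ 58.21 -17.21] world [498.9  89.6 110.5]
(340, 378, 0.1105) tool y,z mm [57.72 17.13] world [532.9  84.8 110.5]
(240, 68, 0.098) tool y,z mm [110.72  -0.83] world [521.7 139.7  98. ]
(181, 527, 0.071) tool y,z mm [ 16.65 -15.65] world [495.3  48.1  71. ]
(320, 527, 0.071) tool y,z mm [16.7  18.59] world [529.3  43.9  71. ]
```

The cap's face is 29.7 mm from the tip, and blue's rear is 11.6 mm behind the tip. Advance with a -1 mm lateral correction.

>>> arm_command(targets=[[255, 0, 12, -1, 0, 0, 0], [255, 0, 20, -1, 0, 0, 0], [255, 0, 26, -1, 0, 0, 0], [255, 0, 30, -1, 0, 0, 0], [255, 0, 33, -1, 0, 0, 0], [255, 0, 36, -1, 0, 0, 0], [255, 0, 36, -1, 0, 0, 0], [255, 0, 36, -1, 0, 0, 0]])

```text
time: 16.65
ee_pos: [0.5115, 0.0671, 0.08]
eef_rot: [0.043, 0.706, -0.043, 0.706]
ft_force: [0.1, 0.3, -0.3]
width: 0.0315
```

```bash
python3 look.py w14
```

```text
t 16.65 p [511.53  67.11  80.02] yaw -6.98 x [ 0.e+00 -2.e-04 -1.e+00] F [ 0.12  0.33 -0.27] T [ 0.03 -0.17  0.06] w 31.5 v 0.003
```

View pics/w14c.png

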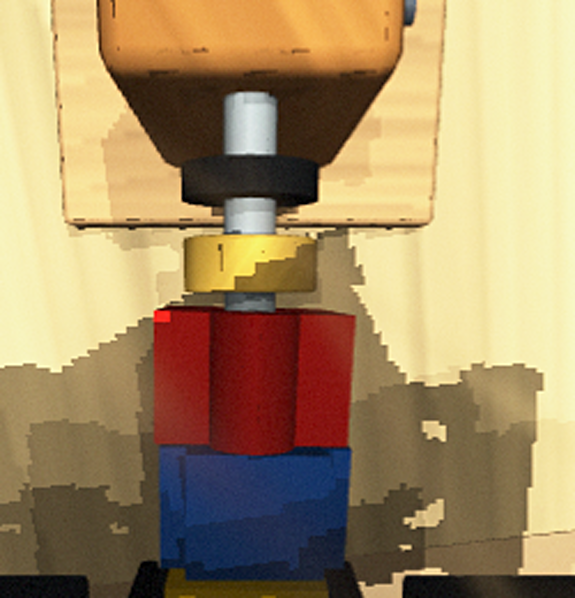

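The cap is on the taper with no force, but the TCP sits about 1 mm to the -x side of the spindle axis (spindle column 250 vs 244). Recentre, then advance gently and watch the force.

>>> arm_command(targets=[[255, 0, 0, 1, 0, 0, 0], [255, 0, 1, 1, 0, 0, 0], [255, 0, 2, 1, 0, 0, 0], [255, 0, 3, 1, 0, 0, 0], [255, 0, 4, 1, 0, 0, 0], [255, 0, 5, 1, 0, 0, 0], [255, 0, 5, 1, 0, 0, 0]])

```text
time: 17.4
ee_pos: [0.5131, 0.0722, 0.0801]
eef_rot: [0.043, 0.706, -0.043, 0.706]
ft_force: [-0.8, -0.3, -0.0]
width: 0.0315
```

```bash
python3 - <<'E'
from st import *
show(read_state())
E
```

```text
t 17.4 p [513.15  72.25  80.05] yaw -6.96 x [ 1.e-04 -0.e+00 -1.e+00] F [-0.8  -0.34 -0.04] T [-0.02 -0.04 -0.01] w 31.5 v 0.004
```

>>> arm_command(targets=[[255, 0, 1, 0, 0, 0, 0], [255, 0, 2, 0, 0, 0, 0], [255, 0, 3, 0, 0, 0, 0], [255, 0, 4, 0, 0, 0, 0], [255, 0, 5, 0, 0, 0, 0]])

```text
time: 17.9
ee_pos: [0.5137, 0.0759, 0.08]
eef_rot: [0.043, 0.706, -0.044, 0.706]
ft_force: [-0.9, -5.7, 0.8]
width: 0.0317
```

```bash
python3 look.py w15
```

```text
t 17.9 p [513.66  75.92  79.99] yaw -7.02 x [-4.0e-04 -1.6e-03 -1.0e+00] F [-0.9  -5.73  0.84] T [-1.16  0.12  0.07] w 31.7 v 0.023
```

View pics/w15c.png

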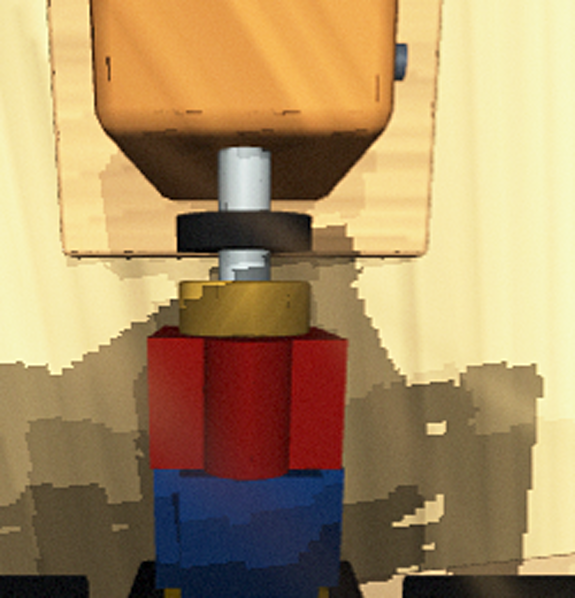

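Force is now about 5.7 N, so the stack is in contact with the collar (drag 4 N) and no gaps are visible. Continue slowly.

>>> arm_command(targets=[[255, 0, 0.8, 0, 0, 0, 0], [255, 0, 1.6, 0, 0, 0, 0], [255, 0, 2.4, 0, 0, 0, 0], [255, 0, 3.2, 0, 0, 0, 0], [255, 0, 4, 0, 0, 0, 0]])

```text
time: 18.45
ee_pos: [0.5141, 0.0798, 0.08]
eef_rot: [0.043, 0.706, -0.044, 0.706]
ft_force: [-1.3, -5.7, 0.8]
width: 0.0314
```

```bash
python3 look.py w16;  python3 - <<'E'
from meas import *
rel("w16",[(244,200,.108),(244,300,.108)])
E
```

```text
t 18.45 p [514.13  79.81  79.98] yaw -7.03 x [-5.0e-04 -1.7e-03 -1.0e+00] F [-1.28 -5.7   0.76] T [-1.18  0.1   0.09] w 31.4 v 0.016
(244, 200, 0.108) tool y,z mm [ 8.774e+01 -8.000e-02] world [524.8 166.9 108. ]
(244, 300, 0.108) tool y,z mm [ 7.117e+01 -7.000e-02] world [522.8 150.5 108. ]
```

View pics/w16c.png

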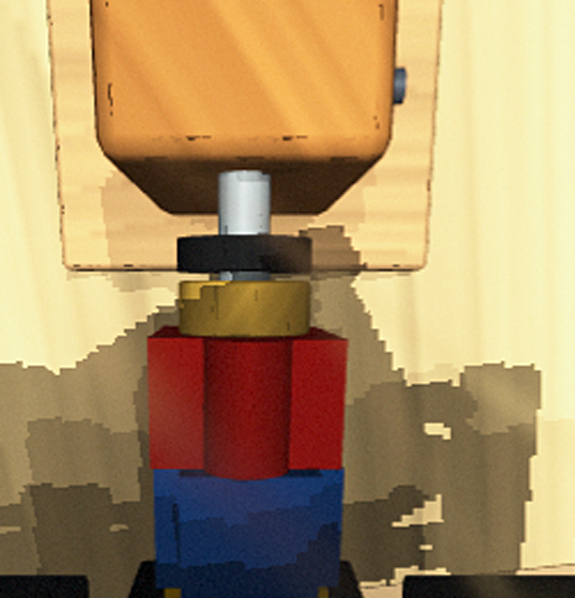

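>>> arm_command(targets=[[255, 0, 0.4, 0, 0, 0, 0], [255, 0, 0.8, 0, 0, 0, 0], [255, 0, 1.2, 0, 0, 0, 0], [255, 0, 1.6, 0, 0, 0, 0]])

```text
time: 18.9
ee_pos: [0.5143, 0.0814, 0.08]
eef_rot: [0.043, 0.706, -0.044, 0.706]
ft_force: [-0.1, -4.9, 1.1]
width: 0.0314
```

>>> arm_command(targets=[[255, 0, 0.4, 0, 0, 0, 0], [255, 0, 0.8, 0, 0, 0, 0], [255, 0, 1.2, 0, 0, 0, 0]])

```text
time: 19.2
ee_pos: [0.5144, 0.0815, 0.0799]
eef_rot: [0.042, 0.706, -0.045, 0.705]
ft_force: [-2.0, -9.6, 2.3]
width: 0.0317
```

Force rose to 9.8 N with only 0.1 mm of motion: the collar is home. Step up to 15 N.

>>> arm_command(targets=[[255, 0, 0.3, 0, 0, 0, 0], [255, 0, 0.6, 0, 0, 0, 0]])

```text
time: 19.4
ee_pos: [0.5143, 0.0815, 0.0799]
eef_rot: [0.042, 0.706, -0.045, 0.705]
ft_force: [-2.7, -11.6, 4.0]
width: 0.0316
```

>>> arm_command(targets=[[255, 0, 0.4, 0, 0, 0, 0], [255, 0, 0.8, 0, 0, 0, 0], [255, 0, 0.8, 0, 0, 0, 0]])

```text
time: 19.7
ee_pos: [0.5144, 0.0816, 0.0798]
eef_rot: [0.042, 0.706, -0.046, 0.705]
ft_force: [-3.7, -14.2, 4.5]
width: 0.0316
```

```bash
python3 - <<'E'
from st import *
show(read_state())
E
```

```text
t 19.7 p [514.38  81.56  79.85] yaw -7.13 x [-0.0016 -0.0046 -1.    ] F [ -3.66 -14.17   4.51] T [-2.75  0.6   0.21] w 31.6 v 0.002
```

>>> arm_command(targets=[[255, 0, 0.1, 0, 0, 0, 0], [255, 0, 0.1, 0, 0, 0, 0], [255, 0, 0.1, 0, 0, 0, 0], [255, 0, 0.1, 0, 0, 0, 0], [255, 0, 0.1, 0, 0, 0, 0], [255, 0, 0.1, 0, 0, 0, 0]])

```text
time: 20.3
ee_pos: [0.5144, 0.0816, 0.0798]
eef_rot: [0.042, 0.706, -0.046, 0.705]
ft_force: [-3.6, -14.3, 4.3]
width: 0.0317
```

>>> arm_command(targets=[[255, 0, 0, 0, 0, 0, 0], [255, 0, 0, 0, 0, 0, 0], [255, 0, 0, 0, 0, 0, 0], [255, 0, 0, 0, 0, 0, 0], [255, 0, 0, 0, 0, 0, 0], [255, 0, 0, 0, 0, 0, 0]])

```text
time: 20.9
ee_pos: [0.5144, 0.0816, 0.0799]
eef_rot: [0.042, 0.706, -0.046, 0.705]
ft_force: [-3.9, -13.7, 4.4]
width: 0.0318
```

```bash
python3 look.py w17
```

```text
t 20.9 p [514.39  81.59  79.89] yaw -7.12 x [-0.0016 -0.0047 -1.    ] F [ -3.86 -13.7    4.4 ] T [-2.81  0.67  0.14] w 31.8 v 0.002
```

View pics/w17c.png

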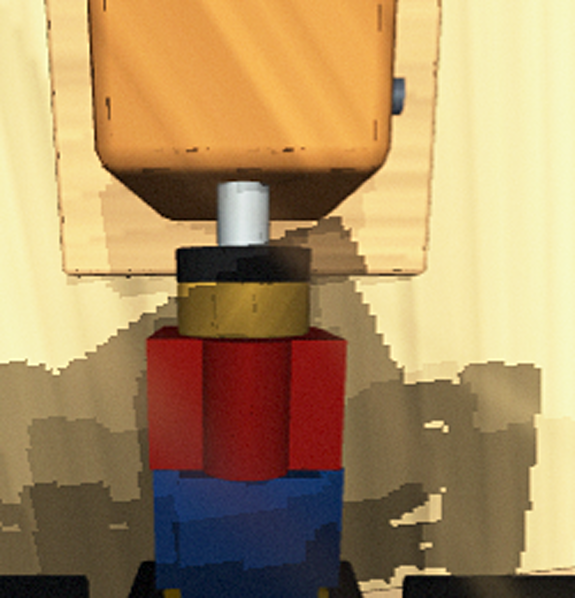

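The collar touches the stop (crop row 282, no gap left), with about 14 N axial. Some of that may be lost to the sideways load (z 4.4 N), so I add a touch to hold about 15-16 N for a full second.

>>> arm_command(targets=[[255, 0, 0.3, 0, 0, 0, 0], [255, 0, 0.5, 0, 0, 0, 0], [255, 0, 0.5, 0, 0, 0, 0]])

```text
time: 21.25
ee_pos: [0.5144, 0.0816, 0.0799]
eef_rot: [0.042, 0.706, -0.046, 0.705]
ft_force: [-4.1, -14.8, 4.8]
width: 0.0315
```

>>> arm_command(targets=[[255, 0, 0, 0, 0, 0, 0], [255, 0, 0, 0, 0, 0, 0], [255, 0, 0, 0, 0, 0, 0], [255, 0, 0, 0, 0, 0, 0], [255, 0, 0, 0, 0, 0, 0], [255, 0, 0, 0, 0, 0, 0], [255, 0, 0, 0, 0, 0, 0], [255, 0, 0, 0, 0, 0, 0], [255, 0, 0, 0, 0, 0, 0], [255, 0, 0, 0, 0, 0, 0]])

```text
time: 22.25
ee_pos: [0.5144, 0.0815, 0.0798]
eef_rot: [0.042, 0.706, -0.046, 0.705]
ft_force: [-4.9, -15.1, 4.7]
width: 0.0314
```

>>> arm_command(targets=[[255, 0, -0.5, 0, 0, 0, 0], [255, 0, -1, 0, 0, 0, 0], [255, 0, -1.5, 0, 0, 0, 0], [255, 0, -2, 0, 0, 0, 0], [255, 0, -2.5, 0, 0, 0, 0], [255, 0, -3, 0, 0, 0, 0], [255, 0, -3, 0, 0, 0, 0]])

```text
time: 22.95
ee_pos: [0.5144, 0.0815, 0.08]
eef_rot: [0.043, 0.706, -0.044, 0.706]
ft_force: [-1.2, -7.0, 1.3]
width: 0.0319
```

>>> arm_command(targets=[[255, 0, -0.5, 0, 0, 0, 0], [255, 0, -1, 0, 0, 0, 0], [255, 0, -1.2, 0, 0, 0, 0], [255, 0, -1.2, 0, 0, 0, 0]])

```text
time: 23.35
ee_pos: [0.5143, 0.0815, 0.08]
eef_rot: [0.043, 0.706, -0.043, 0.706]
ft_force: [0.8, -3.5, -2.4]
width: 0.032
```

```bash
python3 - <<'E'
from st import *
show(read_state())
E
```

```text
t 23.35 p [514.33  81.51  80.02] yaw -6.98 x [ 1.e-04 -2.e-04 -1.e+00] F [ 0.78 -3.55 -2.38] T [-0.89 -0.12  0.04] w 32.0 v 0.003
```

>>> arm_command(targets=[[255, 0, -0.4, 0, 0, 0, 0], [255, 0, -0.7, 0, 0, 0, 0], [255, 0, -0.7, 0, 0, 0, 0]])

```text
time: 23.65
ee_pos: [0.5142, 0.0814, 0.0801]
eef_rot: [0.043, 0.706, -0.043, 0.706]
ft_force: [0.0, -0.3, -1.0]
width: 0.0318
```

```bash
python3 - <<'E'
from st import *
show(read_state())
E
```

```text
t 23.65 p [514.23  81.44  80.1 ] yaw -6.95 x [ 2.e-04  5.e-04 -1.e+00] F [ 0.03 -0.27 -1.02] T [-0.19 -0.12 -0.01] w 31.8 v 0.001
```

Eased to about 0.3 N with TCP motion of only 0.1 mm. Open the jaws.

>>> arm_command(targets=[[60, 0, 0, 0, 0, 0, 0], [60, 0, 0, 0, 0, 0, 0], [60, 0, 0, 0, 0, 0, 0], [60, 0, 0, 0, 0, 0, 0], [60, 0, 0, 0, 0, 0, 0]])

```text
time: 24.15
ee_pos: [0.5142, 0.081, 0.0801]
eef_rot: [0.043, 0.706, -0.043, 0.706]
ft_force: [0.4, 0.0, 0.7]
width: 0.0624
```

```bash
python3 look.py w18
```

```text
t 24.15 p [514.21  81.04  80.08] yaw -6.97 x [ 1.e-04  0.e+00 -1.e+00] F [0.43 0.02 0.72] T [-0.03 -0.04  0.06] w 62.4 v 0.002
```

View pics/w18c.png

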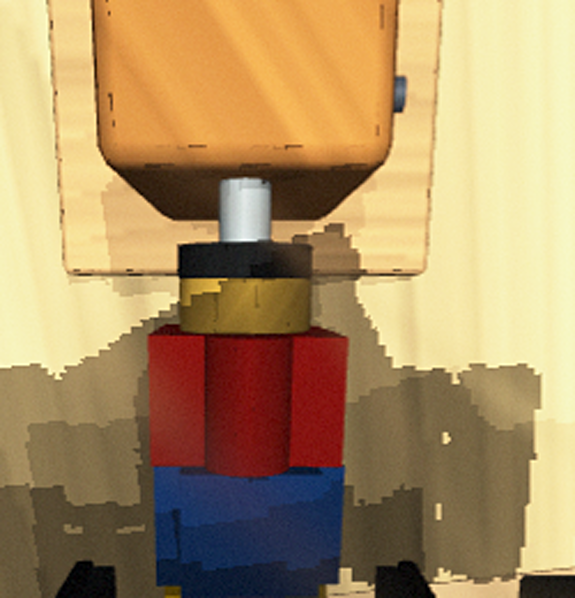

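>>> arm_command(targets=[[60, -10, 0, 0, 0, 0, 0], [60, -30, 0, 0, 0, 0, 0], [60, -65, 0, 0, 0, 0, 0], [60, -100, 0, 0, 0, 0, 0], [60, -100, -45, 0, 0, 0, 0], [60, -100, -90, 0, 0, 0, 0], [60, -100, -90, 0, 0, 0, 0], [60, -100, -90, 0, 0, 0, 0]])

```text
time: 25.0
ee_pos: [0.5033, -0.0092, 0.1808]
eef_rot: [0.044, 0.705, -0.044, 0.706]
ft_force: [0.1, 0.2, -0.1]
width: 0.0664
```

```bash
python3 look.py w19; python3 - <<'E'
from h import *
im=camera('scene'); save(cv2.resize(im[190:320,280:420],None,fx=4.2,fy=4.2,interpolation=cv2.INTER_CUBIC),'s19')
im=cv2.imread("pics/w19.png"); cv2.imwrite("pics/w19d.png",cv2.resize(im[0:140,230:320],None,fx=4.2,fy=4.2,interpolation=cv2.INTER_CUBIC))
E
```

```text
t 25.0 p [503.31  -9.24 180.78] yaw -7.1 x [ 8.e-04 -2.e-04 -1.e+00] F [ 0.14  0.18 -0.05] T [ 0.06 -0.09 -0.04] w 66.4 v 0.036
```

View pics/w19d.png

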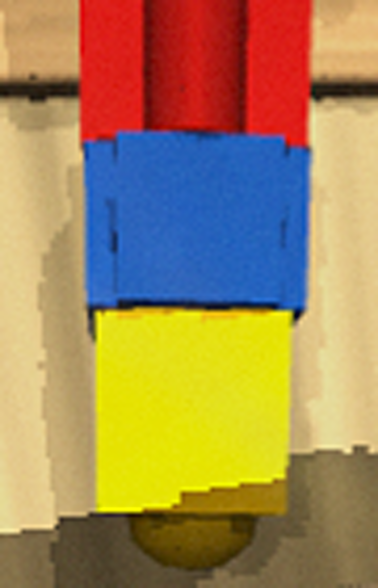

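View pics/s19.png

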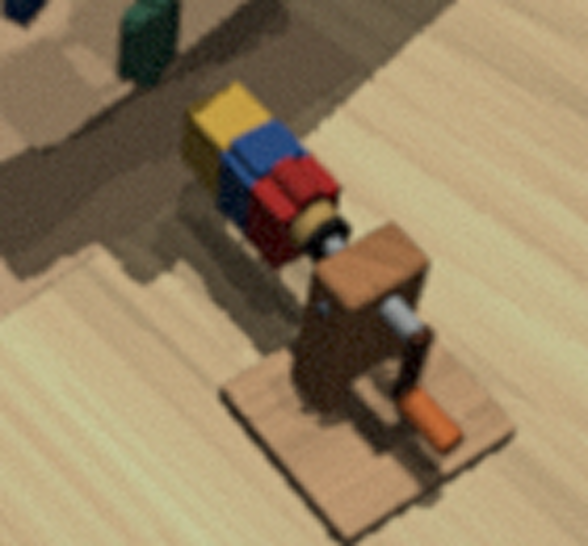

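The stack looks closed: red, blue, then yellow with its boss outwards. I look closer from straight above the blue/yellow joint (crop row ~310).

>>> arm_command(targets=[[60, 30, 18, 0, 0, 0, 0], [60, 55, 36, 0, 0, 0, 0], [60, 55, 36, 0, 0, 0, 0], [60, 55, 36, 0, 0, 0, 0]])

```text
time: 25.5
ee_pos: [0.5076, 0.0285, 0.1253]
eef_rot: [0.042, 0.706, -0.042, 0.706]
ft_force: [-0.4, 0.2, -0.6]
width: 0.0665
```

```bash
python3 look.py w20; python3 - <<'E'
from h import *
im=cv2.imread("pics/w20.png"); cv2.imwrite("pics/w20d.png",cv2.resize(im[0:200,215:335],None,fx=3,fy=3,interpolation=cv2.INTER_CUBIC)); cv2.imwrite("pics/w20e.png",cv2.resize(im[100:150,225:325],None,fx=8,fy=8,interpolation=cv2.INTER_CUBIC))
E
```

```text
t 25.5 p [507.58  28.49 125.27] yaw -6.82 x [-6.e-04  4.e-04 -1.e+00] F [-0.41  0.21 -0.59] T [-0.06 -0.05  0.03] w 66.5 v 0.02
```

View pics/w20d.png

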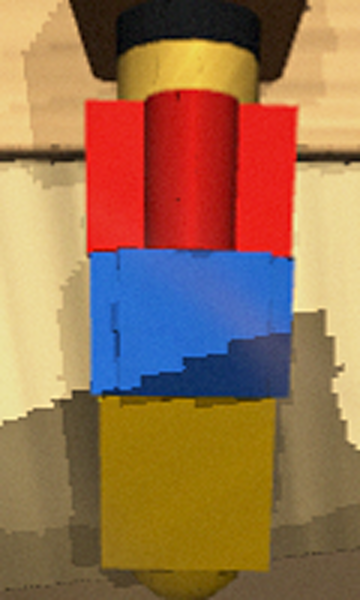

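View pics/w20e.png

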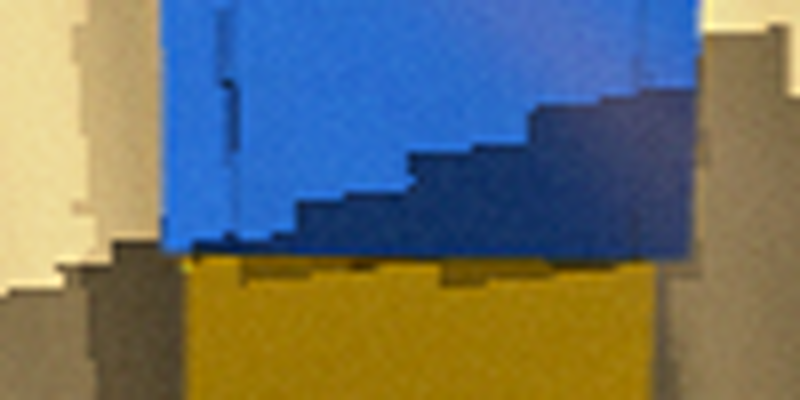

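No gap at blue/yellow (8x crop, row 258), at red/blue, or at collar/stop. One last check on the bystanders, then hand in.

```bash
python3 - <<'E'
from st import *
im=camera("top"); save(im,"top_end"); im=camera("scene"); save(im,"scene_end"); show(read_state())
E
```

```text
t 25.65 p [508.42  26.97 126.26] yaw -6.99 x [ 1.8e-03 -3.0e-04 -1.0e+00] F [0.52 0.27 0.6 ] T [ 0.   -0.09 -0.03] w 66.4 v 0.006
```

View pics/scene_end.png

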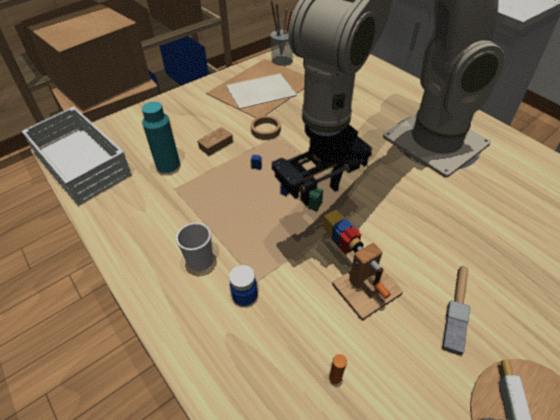

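```bash
python3 -c "
from bench import *
print(close_job())"
```

```text
the job is handed in; nothing more can be done
None
```

The camshaft is built up and handed in at about 25.7 s: the red cam, then the largest blue cam, then the yellow cap are on the spindle in that order.

- **Home and press:** I pushed the stack with the cap until the force rose from about 5 N to 10 N with only 0.1 mm of motion, so the collar was home. I held it at 14–15.6 N axial for over two seconds; no reading was above 17 N in total. I then eased off to about 0.3 N before opening the jaws.
- **Last checks:** close wrist views show no visible gap at stop/collar, red/blue or blue/yellow. I did not look at the collar/red joint as closely. The arm is clear with its force reading at noise level. In the scene view the green cam, the near small blue cams and the bystanders appear where they started, though the arm hides part of the mat.
- **Less tidy:** the press carried a sideways load of about 5 N on the spindle. The tool also drifted back 0.4 mm as the jaws opened, but the cap showed no gap afterwards.

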